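# Load the dark incubator and shut its lapping doors

## Robot

A 6-joint arm with a two-finger parallel gripper is mounted at the origin on the work surface. World frame = base frame: x ahead of the robot, y to its left, z up, the work surface at z = 0. Lengths are in m, angles in degrees, forces in N, time in s.
With the tool pointing down it reaches from about 0.375 to 0.9 m from the base axis. Payload 3.1 kg.
Tool frame: the origin (TCP) lies on the centre line of the jaws, within the pads' length; the fingertips stand 25 mm ahead of it and the grasp point (between the pads) lies 6 mm ahead of it; z points along the fingers, y is the line along which they close (so a half turn about z gives the same grasp; the last joint's range is limited). The gripper opens to 87 mm and grips with 3 to 60 N. Pads are 19 mm wide; open, the fingers measure 117 mm over their backs; the gripper's body (75 mm by 190 mm) begins 51 mm behind the grasp point.
Start: joints at [55.09, 30.224, 82.088, -0, 67.689, -10.227], TCP at [0.261, 0.568, 0.248] pointing down, gripper open.
Joint ranges: [-176.69, 176.69], [-43.24, 126.21], [12.49, 139.97], [-82, 262], [0, 151.66], [-163.58, 163.58]. Speed limits (degrees/s): [159.86, 159.86, 180, 180, 180, 180].

## Interface

Orientations are given as a 3x3 rotation matrix whose columns are the frame's x, y, z axes.
In Python, from rig import bot, cams, models gives the robot as it stands. The module is installed in compiled form; this text tells all that it offers.
- The arm moves only by the shell command python3 -m handwheel 'ROWS' [OPENING]. ROWS is JSON, a list of rows, each a list of 6 numbers: the shift along the world's x, y, z each as a share of 1 m, from -1 to 1, then the turn, a rotation vector about the world's x, y, z each as a share of 2 rad, from -1 to 1. In form: [[dx, dy, dz, wx, wy, wz], ...]. A call has exactly 8 rows; each row is the pose to reach, as a shift and turn from the pose commanded when the call began; what a row does not reach only later rows make up. A row lasts 1/12 s, in which the tool goes at most 41.7 mm and 7.16 degrees, less where a joint would pass 70% of its speed; a pose out of reach is approached as far as the arm can. A call with a number of a shift or a turn outside -1 to 1 is refused whole. A call with a gripper value outside its range is refused whole. OPENING is the opening, from -1 (shut) to 1 (fully open), so that 0 is half open, set as the call begins (- or left out, the last holds). The fingers move at their own pace and stop on an object; the grip force is fixed at half the most. Time passes only in rows, so rows that repeat a pose let the fingers close, or fill a call up. It gives the time, the measured TCP pose, the force, the opening and the grip force at its end, in the units of the state.
- bot.read_state(): the state, without advancing time (a new reading comes with each control period).
- cams.capture(name): name is "scene" or "top" or "wrist"; returns (picture, depth): 384x512x3 uint8, blue, green, red; 384x512 float32, m along the optical axis (not along the pixel's ray), 0 where there is no reading.
- cams.calibration(name): a dict with "mtx" (3x3 intrinsics, pixels), "R" (3x3) and "t" (3): a world point X has camera coordinates R X + t; the wrist camera has in their place "tool_from_camera" (4x4, takes a point from camera to tool coordinates, whose origin is the TCP and whose axes are the flange's). Camera axes: x right, y down, z forward; pixel columns grow to the right and rows downward; lengths in m; the calibration is good to about 2 mm. A picture is of the moment at which its call begins: read the wrist's pose just before it. calibration takes no time and is no camera call.
- bot.hand_in(): hands the job in; it is judged then, once.
Trained networks look in the newest picture that a camera, given by its name, has taken for a name from the list of things; names that differ only in an ending like _2 or _b are one class to them, and where a whole thing is asked for, a point or a joint stands for the part that bears it (a point fixed in the world has none). Each returns a list of dicts, best first, with "conf" (0 to 1); they miss things now and then, are a little off and sometimes report something else, mostly with a low value. They report only what shows in the picture. A call takes as long as a camera call. They do not tell look-alikes from the thing itself.
- models.spot_in(query, camera): "position" ([column, row] in pixels, amid what is visible of it).
- models.tip_of(query, camera): "position" ([column, row] in pixels: a listed point, or the origin of a listed thing).
The state is a dict: "time_s": time; "joint_positions": joint angles; "qvel": joint speeds; "tau": joint torques, N m; "position": TCP position; "tcp_rot": TCP orientation; "force": force on the tool from outside, world axes, zero at the start; "moment": the same for the moment, N m; "opening": opening from 0.0 (shut) to 1.0 (fully open); "grasp_force": force on a finger pad.
Only numpy, scipy, OpenCV 4.12 (cv2) and the standard library are available. Lean on these libraries where they do the work, as an engineer would, in place of code of your own. Each camera call takes 0.05 s, during which the arm holds its last target. There are 200 camera calls.

## Task

Stand every open jar upright on the incubator's pulled-out shelf and cover each with one of the loose lids, dropped in so that it sits fully seated and level, then slide the shelf fully home. Shut the rebated left door leaf completely while the right one is still open, and the flanged right leaf last, completely, so that its edge laps over the left. Never tip a jar over, and do not disturb the tip box, bottle and tube rack standing by; a lid left over may stay on the bench.

Things in the scene. Friction and masses are not known exactly. Their poses are not given: they have to be found in the camera images.
- jar1_c (a point): squat straight-sided amber glass culture jar, about 140 g, 52 mm outer diameter, 55 mm high, 4 mm wall (mouth 44 mm), open at the top, starts uncovered and upright on the bench. Point: its centre, 27.5 mm above its underside. All jars are alike. One of the three may be absent
- jar2_c (a point): squat straight-sided amber glass culture jar, about 140 g, 52 mm outer diameter, 55 mm high, 4 mm wall (mouth 44 mm), open at the top, starts uncovered and upright on the bench. Point: its centre, 27.5 mm above its underside. All jars are alike. One of the three may be absent
- jar3_c (a point): squat straight-sided amber glass culture jar, about 140 g, 52 mm outer diameter, 55 mm high, 4 mm wall (mouth 44 mm), open at the top, starts uncovered and upright on the bench. Point: its centre, 27.5 mm above its underside. All jars are alike. One of the three may be absent
- lid1_c (a point): loose white plastic lid, 33 mm high, about 50 g: 56 mm disc 5 mm thick; under it a tapered spigot (33 to 39 mm wide, 6 mm deep) that drops into a jar's mouth; on it an upright knob, 18 mm diameter, 22 mm tall. Point: on the axis half-way up, 16.5 mm above the spigot's end and 5.5 mm above the disc's top. Starts knob up on the bench. Seated, it is 38 mm above the jar's point. All lids are alike
- lid2_c (a point): loose white plastic lid, 33 mm high, about 50 g: 56 mm disc 5 mm thick; under it a tapered spigot (33 to 39 mm wide, 6 mm deep) that drops into a jar's mouth; on it an upright knob, 18 mm diameter, 22 mm tall. Point: on the axis half-way up, 16.5 mm above the spigot's end and 5.5 mm above the disc's top. Starts knob up on the bench. Seated, it is 38 mm above the jar's point. All lids are alike
- lid3_c (a point): loose white plastic lid, 33 mm high, about 50 g: 56 mm disc 5 mm thick; under it a tapered spigot (33 to 39 mm wide, 6 mm deep) that drops into a jar's mouth; on it an upright knob, 18 mm diameter, 22 mm tall. Point: on the axis half-way up, 16.5 mm above the spigot's end and 5.5 mm above the disc's top. Starts knob up on the bench. Seated, it is 38 mm above the jar's point. All lids are alike
- incubator: white benchtop incubator, 300 mm wide, 240 mm deep, 240 mm high, fixed to the bench. Origin at bench height under the middle of its front plane; x points from the front into the cabinet, y to the left as the robot sees it, z up. Its roof comes flush to the front plane. Place and yaw vary from run to run
- shelf (a joint): roll-out steel shelf of the incubator: m pulled out, 0 = fully home, 0.15 = fully out, starts partly or fully out; slides along the cabinet's -x axis with about 2 N friction and stays where it is left. It can be moved by its front rail
- shelf_mid (a point): middle of the shelf's floor surface, 122 mm above the bench. The floor is 180 mm (x) by 250 mm (y) with a 14 mm high steel rim round the edge; axes as the incubator's. When home it is 104 mm behind the front plane; the chamber's ceiling is 104 mm above the shelf floor
- shelf_rail (a point): middle of the horizontal steel rail that guards the shelf's front: 250 mm long (y), 7 mm thick (x), 10 mm high, its centre 43 mm above the shelf floor and 86.5 mm in front of shelf_mid, on thin posts (one at its middle). Pushing or pulling on it moves the shelf
- leaf_left (a joint): the rebated leaf, hinged at the left (+y) of the front: rad open, 0 shut, up to 2.1; stays where left (hinge friction 0.06 N m, no latch). 53 to 238 mm above the bench, 151 mm from hinge line to free edge, 20 mm thick, flat outer face, no handle; its last 15 mm is a tongue stepped back 11 mm, over which the other leaf's flange laps. It cannot shut once the right leaf is shut
- left_hinge (a point): top end of the left leaf's hinge line, at the cabinet's front plane, 238 mm above the bench. The shut leaf lies from 1 to 20 mm in front of this line
- left_edge (a point): top of the left leaf's free edge, 151 mm from the hinge line and 10 mm towards the outer face
- leaf_right (a joint): the flanged leaf, hinged at the right (-y): rad open, 0 shut, up to 2.1; hinge, height and thickness as the left leaf, 157 mm from hinge line to free edge; its last 14 mm is a thin flange flush with the outer face that laps over the left leaf's tongue. Upright steel bar pull (10 mm bar, 80 mm tall, 98 to 178 mm above the bench), 125 mm from the hinge line, 25 mm off the outer face
- right_hinge (a point): top end of the right leaf's hinge line, at the cabinet's front plane, 238 mm above the bench. The shut leaf lies from 1 to 20 mm in front of this line
- right_edge (a point): top of the right leaf's free edge (the flange), 157 mm from the hinge line and 10 mm towards the outer face
- tipbox: bystander: pipette tip box with blue rim and white tips, 122 x 84 x 67 mm, origin under its centre
- washbottle: bystander: white plastic bottle, 64 mm diameter, 170 mm tall, origin under its centre
- platerack: bystander: pink tube rack, 85 x 130 x 28 mm, origin under its centre
There are look-alikes about, which are no part of the job. Leave any black, orange or red look-alike of the part that bears lid3_c alone.

How it is judged:
By the outcome, as a careful person would: the job done as asked, in the order asked, and still so for the second after the job is handed in, with the robot touching nothing.
Of jar1, jar2, jar3 only 2 to 3 are there at a start; the rules pass over those that are not, and their reading is None.
At some moment in a run one of jar1, jar2, jar3, lid1, lid2, lid3 may be knocked a few centimetres aside while the robot is not near it.
It also fails if it takes over 210 s, if anything falls off the work surface, if the arm or the gripper's body presses on something with over 40 N, if the wrist force passes 120 N, or if a joint passes its speed limit or range.

## Working session

There is one attempt and no reset: what is moved stays moved. The work goes in short steps, Python scripts to look and compute and a shell command to move; the robot and the scene stay as the last step left them, time stands still between calls to the robot, and variables do not carry over. Pictures are saved under pics/ and viewed, at most 14 in all, crops included, and the job is handed in when it is done.

```bash
mkdir -p pics; cat > h.py <<'E'
import numpy as np, cv2
from rig import bot, cams, models
def cap(n):
    s=bot.read_state(); im,d=cams.capture(n); c=cams.calibration(n); K=np.array(c["mtx"])
    if n=="wrist":
        T=np.eye(4);T[:3,:3]=s["tcp_rot"];T[:3,3]=s["position"]; M=T@np.array(c["tool_from_camera"])
    else:
        R=np.array(c["R"]);t=np.array(c["t"]).ravel(); M=np.eye(4);M[:3,:3]=R.T;M[:3,3]=-R.T@t
    return im,d,K,M
def ray(K,M,px):
    v=M[:3,:3]@np.linalg.solve(K,[px[0],px[1],1.]);return M[:3,3],v
def onz(K,M,px,z):
    o,v=ray(K,M,px);return o+v*(z-o[2])/v[2]
def pix(K,M,X):
    p=K@(M[:3,:3].T@(np.asarray(X)-M[:3,3]));return p[:2]/p[2]
def cloud(d,K,M):
    v,u=np.mgrid[0:d.shape[0],0:d.shape[1]]
    P=np.linalg.inv(K)@np.stack([u.ravel(),v.ravel(),np.ones(u.size)])*d.ravel()
    return (M[:3,:3]@P+M[:3,3:4]).T.reshape(d.shape+(3,))
E
python3 - <<'E'
from h import *
for n in("scene","top"):
    im,d,K,M=cap(n); cv2.imwrite(f"pics/{n}0.png",cv2.resize(im,(800,600)))
    np.savez(f"{n}0.npz",im=im,d=d,K=K,M=M); print(n,M.round(3).tolist())
    P=cloud(d,K,M)
    for q,z in (("jar1_c",.0275),("lid1_c",.0165),("shelf_mid",.122),("shelf_rail",.165),("left_hinge",.238),("left_edge",.238),("right_hinge",.238),("right_edge",.238),("incubator",0),("tipbox",0),("washbottle",0),("platerack",0)):
        for r in models.tip_of(q,n)[:6]:
            if r["conf"]>.2: print(q,round(r["conf"],2),np.round(r["position"]),onz(K,M,r["position"],z).round(3))
E
```

```text
scene [[-0.29, 0.636, -0.715, 1.266], [0.957, 0.207, -0.204, 0.171], [0.018, -0.743, -0.669, 0.821], [0.0, 0.0, 0.0, 1.0]]
jar1_c 0.79 [380. 218.] [0.423 0.306 0.027]
lid1_c 0.55 [344. 214.] [0.425 0.205 0.016]
shelf_rail 0.6 [261. 195.] [ 0.578 -0.013  0.165]
left_hinge 0.64 [314. 216.] [0.684 0.134 0.238]
left_edge 0.8 [338. 174.] [0.526 0.164 0.238]
right_hinge 0.72 [186. 194.] [ 0.704 -0.153  0.238]
right_hinge 0.6 [180. 174.] [ 0.643 -0.196  0.238]
right_edge 0.62 [203. 150.] [ 0.537 -0.182  0.238]
tipbox 0.82 [389. 306.] [0.689 0.347 0.   ]
washbottle 0.78 [130. 253.] [ 0.735 -0.329  0.   ]
washbottle 0.7 [389. 307.] [0.694 0.347 0.   ]
platerack 0.91 [107. 224.] [ 0.663 -0.447  0.   ]
platerack 0.62 [342. 215.] [0.415 0.199 0.   ]
top [[0.062, -0.977, 0.203, 0.296], [-0.998, -0.061, 0.007, -0.038], [0.005, -0.203, -0.979, 1.448], [0.0, 0.0, 0.0, 1.0]]
jar1_c 0.51 [141. 246.] [0.414 0.303 0.028]
lid1_c 0.79 [175. 240.] [0.44  0.202 0.016]
shelf_mid 0.68 [247. 168.] [ 0.662 -0.018  0.122]
shelf_rail 0.77 [249. 191.] [ 0.582 -0.026  0.165]
left_hinge 0.71 [192. 148.] [0.679 0.14  0.238]
left_edge 0.93 [179. 198.] [0.535 0.164 0.238]
left_edge 0.61 [343. 263.] [ 0.384 -0.292  0.238]
right_hinge 0.74 [297. 147.] [ 0.7   -0.156  0.238]
right_hinge 0.21 [195. 146.] [0.686 0.134 0.238]
right_edge 0.59 [306. 202.] [ 0.543 -0.188  0.238]
incubator 0.77 [249. 172.] [ 0.682 -0.021  0.   ]
incubator 0.64 [333. 162.] [ 0.734 -0.303  0.   ]
tipbox 0.62 [141. 161.] [0.699 0.343 0.   ]
washbottle 0.95 [336. 163.] [ 0.732 -0.312  0.   ]
washbottle 0.56 [343. 258.] [ 0.418 -0.342  0.   ]
platerack 0.92 [381. 188.] [ 0.658 -0.464  0.   ]
```

View pics/top0.png

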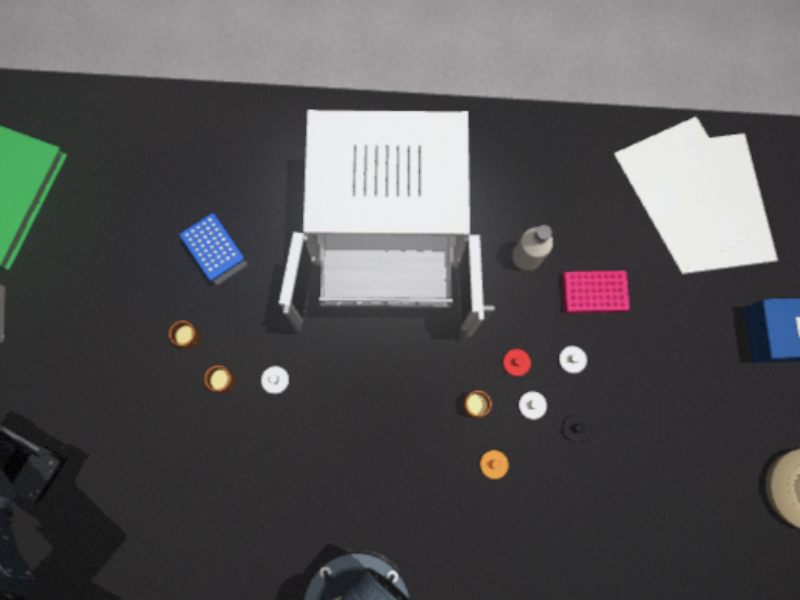

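View pics/scene0.png

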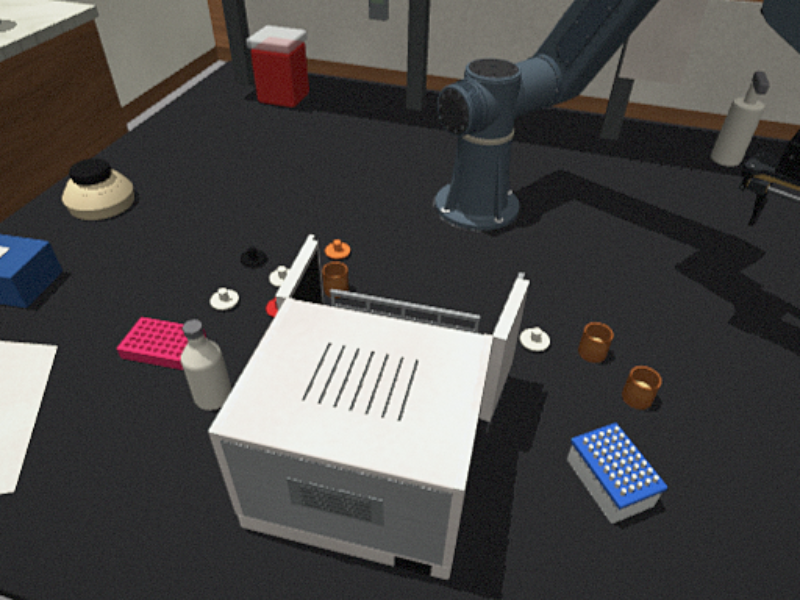

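The top view shows three amber jars at (182,334), (218,379) and (478,404). There are three white lids at (275,380), (533,405) and (573,359). The red (517,362), orange (495,464) and black (576,428) lids are decoys to leave alone. Both leaves stand about 95–100° open and the shelf is mostly out. Next I'll get metric positions from the depth images.

```bash
python3 - <<'E'
from h import *
for n in("top","scene"):
    z=np.load(f"{n}0.npz");im,d,K,M=z["im"],z["d"],z["K"],z["M"];P=cloud(d,K,M)
    ok=d>0
    for nm,c in dict(jA=(.49,.31),jB=(.42,.30),jC=(.39,-.135),lA=(.44,.20),lB=(.40,-.21),lC=(.46,-.28)).items():
        pass
    hi=ok&(P[...,2]>.015)&(P[...,2]<.075)&(P[...,0]>.2)&(P[...,0]<.58)&(abs(P[...,1])<.45)
    k,lab,st,cen=cv2.connectedComponentsWithStats(hi.astype(np.uint8))
    for i in range(1,k):
        m=lab==i
        if st[i,4]<6: continue
        Q=P[m];zt=np.percentile(Q[:,2],95);T=Q[Q[:,2]>zt-.008]
        print(n,st[i,4],cen[i].round(),"ztop",zt.round(3),"mid",((T.min(0)+T.max(0))/2).round(3),"mean",T.mean(0).round(3),"bgr",im[m].mean(0).round())
    roof=ok&(abs(P[...,2]-.24)<.012)&(P[...,0]>.5)&(abs(P[...,1])<.4)
    k,lab,st,cen=cv2.connectedComponentsWithStats(roof.astype(np.uint8))
    for i in range(1,k):
        if st[i,4]<40: continue
        Q=P[lab==i]; r=cv2.minAreaRect(Q[:,:2].astype(np.float32)); print(n,"top-level",st[i,4],Q[:,2].mean().round(3),np.round(cv2.boxPoints(r),3).tolist(),round(r[2],1))
    if n=="top":
        f=ok&(abs(P[...,2]-.122)<.012)&(P[...,0]>.5)&(abs(P[...,1])<.16); r=cv2.minAreaRect(P[f][:,:2].astype(np.float32));print("floor",np.round(cv2.boxPoints(r),3).tolist(),r[2])
        f=ok&(abs(P[...,2]-.168)<.01)&(P[...,0]>.5)&(P[...,0]<.65)&(abs(P[...,1]+.015)<.11);r=cv2.minAreaRect(P[f][:,:2].astype(np.float32));print("rail",np.round(cv2.boxPoints(r),3).tolist(),P[f].mean(0),f.sum())
s=bot.read_state();print(np.array(s["tcp_rot"]).round(3).tolist(),s["position"],s["time_s"]);print(np.round(cams.calibration("wrist")["tool_from_camera"],3).tolist())
E
```

```text
top 260 [117. 213.] ztop 0.057 mid [0.51  0.389 0.055] mean [0.511 0.391 0.055] bgr [ 79. 117. 147.]
top 11 [191. 208.] ztop 0.074 mid [0.539 0.152 0.071] mean [0.539 0.151 0.071] bgr [80. 79. 80.]
top 9 [296. 210.] ztop 0.073 mid [ 0.557 -0.173  0.071] mean [ 0.557 -0.173  0.071] bgr [72. 73. 75.]
top 36 [367. 228.] ztop 0.037 mid [ 0.513 -0.41   0.034] mean [ 0.513 -0.41   0.034] bgr [198. 199. 200.]
top 35 [331. 230.] ztop 0.037 mid [ 0.499 -0.295  0.034] mean [ 0.499 -0.294  0.034] bgr [ 60.  62. 204.]
top 253 [140. 242.] ztop 0.057 mid [0.424 0.307 0.055] mean [0.424 0.308 0.055] bgr [ 90. 133. 162.]
top 30 [175. 242.] ztop 0.034 mid [0.433 0.2   0.031] mean [0.432 0.2   0.032] bgr [217. 218. 218.]
top 233 [305. 258.] ztop 0.057 mid [ 0.405 -0.212  0.056] mean [ 0.405 -0.212  0.054] bgr [102. 144. 167.]
top 37 [341. 258.] ztop 0.038 mid [ 0.414 -0.33   0.034] mean [ 0.414 -0.329  0.034] bgr [204. 205. 206.]
top 37 [369. 273.] ztop 0.036 mid [ 0.371 -0.419  0.034] mean [ 0.372 -0.419  0.033] bgr [38. 37. 38.]
top 39 [315. 297.] ztop 0.037 mid [ 0.291 -0.255  0.034] mean [ 0.29  -
[... 1420 characters left out ...]
top 0.034 mid [0.434 0.201 0.03 ] mean [0.436 0.201 0.031] bgr [159. 170. 171.]
scene 8 [326. 234.] ztop 0.073 mid [0.572 0.166 0.071] mean [0.572 0.166 0.071] bgr [78. 80. 83.]
scene 427 [411. 246.] ztop 0.055 mid [0.512 0.389 0.052] mean [0.514 0.39  0.052] bgr [32. 60. 95.]
scene top-level 15957 0.239 [[0.5299999713897705, 0.16699999570846558], [0.5419999957084656, -0.19300000369548798], [0.9380000233650208, -0.18000000715255737], [0.925000011920929, 0.1809999942779541]] 2.0
[[-0.909, 0.418, -0.0], [0.418, 0.909, -0.0], [0.0, -0.0, -1.0]] [0.26095185 0.56787568 0.2475339 ] 1.3
[[-0.001, -0.954, -0.3, 0.082], [1.0, -0.001, -0.001, 0.001], [0.001, -0.3, 0.954, -0.137], [0.0, 0.0, 0.0, 1.0]]
```

```bash
python3 - <<'E'
from h import *
A=[]
for n in("top","scene"):
    z=np.load(f"{n}0.npz");d,K,M=z["d"],z["K"],z["M"];P=cloud(d,K,M)
    m=(d>0)&(abs(P[...,2]-.24)<.01)&(P[...,0]>.67)&(abs(P[...,1])<.25)
    k,lab,st,cen=cv2.connectedComponentsWithStats(m.astype(np.uint8));i=1+st[1:,4].argmax();Q=P[lab==i][:,:2]
    # robust edges
    def edge(ax,sgn,lo,hi):
        o=[];b=np.arange(lo,hi,.008)
        for a in b:
            s=Q[abs(Q[:,1-ax]-a)<.004]
            if len(s)>3:o.append((a,(s[:,ax]*sgn).max()*sgn))
        return np.polyfit(*np.array(o).T,1)
    for nm,e in dict(front=edge(0,-1,-.11,.1),back=edge(0,1,-.11,.1),left=edge(1,1,.72,.9),right=edge(1,-1,.72,.9)).items(): print(n,nm,e.round(4))
    E=[]
    m=(d>0)&(abs(P[...,2]-.236)<.012)&(P[...,0]>.5)&(P[...,0]<.66)
    for s in(1,-1):
        q=P[m&(P[...,1]*s>.1)][:,:2].astype(np.float32); r=cv2.minAreaRect(q);print(n,"leaf",s,len(q),np.round(cv2.boxPoints(r),3).tolist())
    m=(d>0)&(P[...,2]>.16)&(P[...,2]<.176)&(P[...,0]>.55)&(P[...,0]<.62)&(abs(P[...,1]+.015)<.11);q=P[m];print(n,"rail",np.polyfit(q[:,1],q[:,0],1).round(4),len(q))
E
```

```text
top front [-0.0537  0.6858]
top back [-0.0627  0.9244]
top left [0.0507 0.1016]
top right [ 0.063  -0.2065]
top leaf 1 349 [[0.5289999842643738, 0.14900000393390656], [0.6589999794960022, 0.13600000739097595], [0.6610000133514404, 0.15700000524520874], [0.531000018119812, 0.17000000178813934]]
top leaf -1 309 [[0.5379999876022339, -0.17399999499320984], [0.5400000214576721, -0.1940000057220459], [0.6620000004768372, -0.18400000035762787], [0.6600000262260437, -0.164000004529953]]
top rail [-0.0482  0.5783] 197
scene front [-0.0498  0.6889]
scene back [-0.0537  0.9285]
scene left [0.0537 0.0992]
scene right [ 0.0501 -0.1976]
scene leaf 1 326 [[0.5299999713897705, 0.1509999930858612], [0.6589999794960022, 0.1379999965429306], [0.6610000133514404, 0.15700000524520874], [0.531000018119812, 0.17000000178813934]]
scene leaf -1 303 [[0.5400000214576721, -0.17399999499320984], [0.5419999957084656, -0.19499999284744263], [0.6610000133514404, -0.18400000035762787], [0.6589999794960022, -0.16300000250339508]]
scene rail [-0.0532  0.5821] 337
```

```bash
python3 -m handwheel '[[0.04,-0.06,0.04,0,0,0.06],[0.17,-0.263,0.055,0,0,0.242],[0.17,-0.263,0.055,0,0,0.242],[0.17,-0.263,0.055,0,0,0.242],[0.17,-0.263,0.055,0,0,0.242],[0.17,-0.263,0.055,0,0,0.242],[0.17,-0.263,0.055,0,0,0.242],[0.17,-0.263,0.055,0,0,0.242]]' -1
python3 -c "
from h import *
s=bot.read_state();print(np.array(s['tcp_rot']).round(3).tolist(),s['position'],s['force'],s['opening'],s['joint_positions'])"
```

```text
time_s: 1.97
position: [0.4321, 0.3028, 0.3031]
tcp_rot: [[-0.999, -0.053, 0.001], [-0.053, 0.999, -0.0], [-0.001, -0.0, -1.0]]
force: [0.4, 0.2, 0.1]
opening: 0.479
grasp_force: 0.0
[[-0.999, -0.053, 0.001], [-0.053, 0.999, -0.0], [-0.001, -0.0, -1.0]] [0.43206621 0.30277152 0.3031321 ] [0.3535019  0.21798974 0.06667521] 0.47942009061875357 [ 2.28887028e+01  1.89261749e+01  9.20602240e+01 -2.55857088e-02
  6.89651745e+01 -7.01252263e+01]
```

```bash
python3 -m handwheel '[[0.168,-0.261,0,0,0,0],[0.168,-0.261,0,0,0,0],[0.168,-0.261,0,0,0,0],[0.168,-0.261,0,0,0,0],[0.168,-0.261,0,0,0,0],[0.168,-0.261,0,0,0,0],[0.168,-0.261,0,0,0,0],[0.168,-0.261,0,0,0,0]]' -1
python3 - <<'E'
from h import *
im,d,K,M=cap("wrist");P=cloud(d,K,M)
cv2.imwrite("pics/w1.png",im)
m=(d>0)&(P[...,2]>.155)&(P[...,2]<.178)&(P[...,0]>.54)&(P[...,0]<.63)&(abs(P[...,1])<.12);q=P[m];print(len(q),q.mean(0),np.polyfit(q[:,1],q[:,0],1) if len(q)>9 else 0)
E
```

```text
time_s: 2.63
position: [0.6019, 0.039, 0.3026]
tcp_rot: [[-0.999, -0.05, 0.003], [-0.05, 0.999, -0.002], [-0.003, -0.002, -1.0]]
force: [1.0, 0.1, -0.3]
opening: 0.009
grasp_force: 0.0
2173 [ 0.57816673 -0.00752764  0.16892003] [-0.05012883  0.57778938]
```

View pics/w1.png

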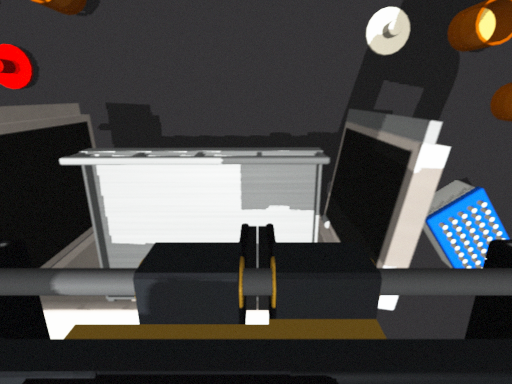

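The wrist view shows the rail at row ~160 and the shelf floor empty, with nothing below the fingers. I'll hook behind the rail and pull it fully out.

```bash
python3 -m handwheel '[[0,0,-0.03,0,0,0],[0,0,-0.06,0,0,0],[0,0,-0.09,0,0,0],[0,0,-0.115,0,0,0],[0,0,-0.128,0,0,0],[0,0,-0.128,0,0,0],[0,0,-0.128,0,0,0],[-0.005,0,-0.128,0,0,0]]' -1
python3 -m handwheel '[[-0.005,0,0,0,0,0],[-0.01,0,0,0,0,0],[-0.015,-0.001,0,0,0,0],[-0.02,-0.001,0,0,0,0],[-0.024,-0.001,0,0,0,0],[-0.028,-0.001,0,0,0,0],[-0.028,-0.001,0,0,0,0],[-0.028,-0.001,0,0,0,0]]' -1
python3 - <<'E'
from h import *
im,d,K,M=cap("wrist");P=cloud(d,K,M)
m=(d>0)&(P[...,2]>.155)&(P[...,2]<.178)&(P[...,0]>.50)&(P[...,0]<.63)&(abs(P[...,1])<.12);q=P[m];print(len(q),q.mean(0),np.polyfit(q[:,1],q[:,0],1) if len(q)>9 else 0)
im,d,K,M=cap("top");P=cloud(d,K,M)
m=(d>0)&(P[...,2]>.16)&(P[...,2]<.176)&(P[...,0]>.52)&(P[...,0]<.62)&(abs(P[...,1]+.015)<.11)&(P[...,1]<0);q=P[m];print(len(q),q.mean(0),np.polyfit(q[:,1],q[:,0],1))
E
```

```text
time_s: 3.35
position: [0.5957, 0.0439, 0.1758]
tcp_rot: [[-0.999, -0.053, 0.004], [-0.053, 0.999, -0.0], [-0.004, -0.001, -1.0]]
force: [1.9, 0.1, 0.1]
opening: 0.003
grasp_force: 0.0
time_s: 4.02
position: [0.5651, 0.0429, 0.1745]
tcp_rot: [[-0.999, -0.053, -0.002], [-0.053, 0.999, 0.0], [0.002, 0.0, -1.0]]
force: [0.6, -0.8, 0.0]
opening: 0.005
grasp_force: 0.3
6805 [0.55214408 0.00686312 0.16847041] [-0.0479872   0.55247342]
76 [ 0.55769429 -0.08948628  0.16896717] [-0.06164218  0.55217816]
```

```bash
python3 -m handwheel '[[0,0,0.04,0,0,0],[0,0,0.08,0,0,0],[0,0,0.125,0,0,0],[-0.053,0.2,0.125,0,0,0],[-0.053,0.2,0.125,0,0,0],[-0.053,0.2,0.125,0,0,0],[-0.053,0.2,0.125,0,0,0],[-0.053,0.2,0.125,0,0,0]]' 1
python3 -m handwheel '[[0,0.146,0,0,0,0],[0,0.146,0,0,0,0],[0,0.146,0,0,0,0],[0,0.146,0,0,0,0],[0,0.146,-0.1,0,0,0],[0,0.146,-0.1,0,0,0],[0,0.146,-0.1,0,0,0],[0,0.146,-0.1,0,0,0]]' 1
python3 - <<'E'
from h import *
im,d,K,M=cap("wrist");P=cloud(d,K,M);cv2.imwrite("pics/w2.png",im)
def jars(P,d):
    m=(d>0)&(P[...,2]>.044)&(P[...,2]<.062)&(P[...,0]>.2)&(P[...,0]<.58)&(abs(P[...,1])<.46)
    k,lab,st,cen=cv2.connectedComponentsWithStats(m.astype(np.uint8))
    for i in range(1,k):
        if st[i,4]>150:
            q=P[lab==i];print(st[i,4],cen[i].round(),q.min(0).round(3),q.max(0).round(3))
jars(P,d);print(bot.read_state()["position"])
E
```

```text
time_s: 4.78
position: [0.5111, 0.2444, 0.299]
tcp_rot: [[-0.999, -0.053, -0.003], [-0.053, 0.999, -0.001], [0.003, -0.0, -1.0]]
force: [0.5, -0.9, 0.1]
opening: 0.526
grasp_force: 0.0
time_s: 5.45
position: [0.5086, 0.3871, 0.1931]
tcp_rot: [[-0.998, -0.054, -0.013], [-0.054, 0.999, -0.007], [0.013, -0.006, -1.0]]
force: [-0.4, 0.4, 0.3]
opening: 0.991
grasp_force: 0.0
1104 [170.  88.] [0.398 0.281 0.044] [0.449 0.332 0.057]
845 [259. 188.] [0.484 0.363 0.044] [0.536 0.414 0.057]
375 [ 27. 216.] [0.529 0.149 0.051] [0.579 0.168 0.062]
[0.51064503 0.38792719 0.19624332]
```

```bash
python3 -m handwheel '[[0,0,-0.035,0,0,0],[0,0,-0.07,0,0,0],[0,0,-0.1,0,0,0],[0,0,-0.125,0,0,0],[0,0,-0.14,0,0,0],[0,0,-0.145,0,0,0],[0,0,-0.145,0,0,0],[0,0,-0.145,0,0,0]]' 1
python3 -m handwheel '[[0,0,0,0,0,0],[0,0,0,0,0,0],[0,0,0,0,0,0],[0,0,0,0,0,0],[0,0,0,0,0,0],[0,0,0,0,0,0],[0,0,0,0,0,0],[0,0,0.003,0,0,0]]' -1
```

```text
time_s: 6.17
position: [0.5144, 0.3895, 0.0563]
tcp_rot: [[-0.999, -0.053, 0.003], [-0.053, 0.999, 0.001], [-0.003, 0.001, -1.0]]
force: [0.5, 0.3, 0.9]
opening: 1.006
grasp_force: 0.0
time_s: 6.83
position: [0.5125, 0.3887, 0.057]
tcp_rot: [[-0.999, -0.053, -0.001], [-0.053, 0.999, -0.001], [0.001, -0.001, -1.0]]
force: [-0.3, -0.5, -0.3]
opening: 0.598
grasp_force: 30.0
```

```bash
python3 -m handwheel '[[0,0,0.03,0,0,0],[0,0,0.07,0,0,0],[0,0,0.11,0,0,0],[0,0,0.15,0,0,0],[0.01,-0.03,0.18,0,0,0],[0.02,-0.06,0.21,0,0,0],[0.03,-0.09,0.24,0,0,0],[0.04,-0.12,0.265,0,0,0]]' -1
python3 -m handwheel '[[0.012,-0.038,0,0,0,0],[0.024,-0.077,0,0,0,0],[0.036,-0.116,0,0,0,0],[0.048,-0.155,0,0,0,0],[0.06,-0.194,0,0,0,0],[0.07,-0.23,0,0,0,0],[0.08,-0.26,0,0,0,0],[0.085,-0.279,0,0,0,0]]' -1
python3 -m handwheel '[[0,0,-0.01,0,0,0],[0,0,-0.04,0,0,0],[0,0,-0.07,0,0,0],[0,0,-0.09,0,0,0],[0,0,-0.1,0,0,0],[0,0,-0.105,0,0,0],[0,0,-0.105,0,0,0],[0,0,-0.105,0,0,0]]' -1
```

```text
time_s: 7.5
position: [0.5515, 0.2713, 0.3216]
tcp_rot: [[-0.999, -0.054, 0.0], [-0.054, 0.999, 0.0], [-0.0, 0.0, -1.0]]
force: [1.3, -0.6, -1.2]
opening: 0.593
grasp_force: 30.0
time_s: 8.17
position: [0.6375, -0.0107, 0.3194]
tcp_rot: [[-0.999, -0.05, -0.0], [-0.05, 0.999, -0.001], [0.0, -0.001, -1.0]]
force: [0.6, -0.7, -2.0]
opening: 0.597
grasp_force: 30.0
time_s: 8.83
position: [0.6376, -0.0065, 0.2157]
tcp_rot: [[-0.999, -0.054, 0.002], [-0.054, 0.999, -0.0], [-0.002, -0.0, -1.0]]
force: [0.9, 0.8, -1.7]
opening: 0.601
grasp_force: 30.0
```

```bash
python3 -m handwheel '[[0,0,-0.01,0,0,0],[0,0,-0.02,0,0,0],[0,0,-0.028,0,0,0],[0,0,-0.034,0,0,0],[0,0,-0.036,0,0,0],[0,0,-0.038,0,0,0],[0,0,-0.039,0,0,0],[0,0,-0.039,0,0,0]]' -1; python3 -m handwheel '[[0,0,0,0,0,0],[0,0,0,0,0,0],[0,0,-0.001,0,0,0],[0,0,-0.001,0,0,0],[0,0,-0.001,0,0,0],[0,0,-0.001,0,0,0],[0,0,-0.001,0,0,0],[0,0,-0.001,0,0,0]]' -1
```

```text
time_s: 9.5
position: [0.6371, -0.0067, 0.1767]
tcp_rot: [[-0.999, -0.053, 0.001], [-0.053, 0.999, 0.0], [-0.001, 0.0, -1.0]]
force: [-1.6, 0.6, 3.3]
opening: 0.599
grasp_force: 30.0
time_s: 10.17
position: [0.6379, -0.0067, 0.1767]
tcp_rot: [[-0.999, -0.053, 0.003], [-0.053, 0.999, 0.0], [-0.003, -0.0, -1.0]]
force: [-1.2, 2.0, 8.4]
opening: 0.596
grasp_force: 30.0
```

```bash
python3 -m handwheel '[[0,0,0,0,0,0],[0,0,0,0,0,0],[0,0,0,0,0,0],[0,0,0,0,0,0],[0,0,0.02,0,0,0],[0,0,0.06,0,0,0],[0,0,0.1,0,0,0],[0,0,0.13,0,0,0]]' 0.5
python3 -m handwheel '[[-0.01,0.015,0,0,0,0],[-0.13,0.19,0,0,0,0],[-0.13,0.19,0,0,0,0],[-0.13,0.19,0,0,0,0],[-0.13,0.19,0,0,0,0],[-0.13,0.19,0,0,0,0],[-0.13,0.19,0,0,0,0],[-0.13,0.19,0,0,0,0]]' 1
python3 -m handwheel '[[-0.02,0.03,0,0,0,0],[-0.04,0.06,0,0,0,0],[-0.083,0.124,0,0,0,0],[-0.083,0.124,-0.02,0,0,0],[-0.083,0.124,-0.06,0,0,0],[-0.083,0.124,-0.1,0,0,0],[-0.083,0.124,-0.1,0,0,0],[-0.083,0.124,-0.1,0,0,0]]' 1
python3 - <<'E'
from h import *
s=bot.read_state();print(s["position"])
for n in("wrist","top"):
    im,d,K,M=cap(n);P=cloud(d,K,M)
    if n=="top":cv2.imwrite("pics/t2.png",im)
    for z0 in(.055,.177):
        m=(d>0)&(abs(P[...,2]-z0+.004)<.009)&(P[...,0]>.2)&(P[...,0]<.70)&(abs(P[...,1])<.46)&(im[...,0].astype(int)<im[...,2]-25)
        k,lab,st,cen=cv2.connectedComponentsWithStats(m.astype(np.uint8),connectivity=8)
        for i in range(1,k):
            if st[i,4]>25:
                q=P[lab==i];print(n,z0,st[i,4],cen[i].round(),((q.min(0)+q.max(0))/2).round(3),np.ptp(q,0).round(3))
E
```

```text
time_s: 10.83
position: [0.6376, -0.0071, 0.3073]
tcp_rot: [[-0.999, -0.053, 0.002], [-0.053, 0.999, -0.001], [-0.002, -0.001, -1.0]]
force: [0.2, -0.9, 0.9]
opening: 0.75
grasp_force: 0.0
time_s: 11.5
position: [0.5051, 0.185, 0.3047]
tcp_rot: [[-0.998, -0.058, -0.001], [-0.058, 0.998, -0.0], [0.001, -0.0, -1.0]]
force: [0.5, -1.0, 0.3]
opening: 0.999
grasp_force: 0.0
time_s: 12.17
position: [0.4239, 0.3059, 0.2031]
tcp_rot: [[-0.999, -0.052, -0.005], [-0.052, 0.999, -0.003], [0.005, -0.002, -1.0]]
force: [0.3, -0.3, 1.0]
opening: 0.999
grasp_force: 0.0
[0.42389179 0.30589844 0.20311875]
wrist 0.055 852 [257. 182.] [0.424 0.306 0.049] [0.052 0.051 0.015]
top 0.055 26 [137. 248.] [0.405 0.309 0.051] [0.014 0.041 0.018]
top 0.055 78 [305. 258.] [ 0.406 -0.212  0.051] [0.05  0.05  0.017]
top 0.177 85 [243. 173.] [ 0.635 -0.006  0.173] [0.051 0.048 0.018]
```

```bash
python3 -m handwheel '[[0,0,-0.035,0,0,0],[0,0,-0.07,0,0,0],[0,0,-0.1,0,0,0],[0,0,-0.125,0,0,0],[0,0,-0.142,0,0,0],[0,0,-0.149,0,0,0],[0,0,-0.149,0,0,0],[0,0,-0.149,0,0,0]]' 1
python3 -m handwheel '[[0,0,0,0,0,0],[0,0,0,0,0,0],[0,0,0,0,0,0],[0,0,0,0,0,0],[0,0,0,0,0,0],[0,0,0,0,0,0],[0,0,0,0,0,0],[0,0,0,0,0,0]]' -1
python3 -m handwheel '[[0,0,0.03,0,0,0],[0,0,0.07,0,0,0],[0,0,0.11,0,0,0],[0,0,0.15,0,0,0],[0.02,-0.03,0.18,0,0,0],[0.04,-0.05,0.21,0,0,0],[0.06,-0.07,0.24,0,0,0],[0.08,-0.09,0.265,0,0,0]]' -1
python3 -m handwheel '[[0.01,-0.02,0,0,0,0],[0.02,-0.055,0,0,0,0],[0.035,-0.09,0,0,0,0],[0.05,-0.12,0,0,0,0],[0.065,-0.15,0,0,0,0],[0.084,-0.182,0,0,0,0],[0.084,-0.182,0,0,0,0],[0.084,-0.182,-0.03,0,0,0]]' -1
```

```text
time_s: 12.93
position: [0.4258, 0.3075, 0.0574]
tcp_rot: [[-0.999, -0.052, 0.003], [-0.052, 0.999, 0.001], [-0.003, 0.001, -1.0]]
force: [0.1, -0.3, 0.3]
opening: 1.001
grasp_force: 0.0
time_s: 13.6
position: [0.4239, 0.3072, 0.056]
tcp_rot: [[-0.999, -0.053, 0.0], [-0.053, 0.999, 0.0], [-0.0, 0.0, -1.0]]
force: [-1.8, 0.1, 2.6]
opening: 0.596
grasp_force: 30.0
time_s: 14.27
position: [0.5033, 0.2166, 0.322]
tcp_rot: [[-0.999, -0.054, -0.001], [-0.054, 0.999, 0.0], [0.001, 0.0, -1.0]]
force: [1.1, 0.6, -1.7]
opening: 0.6
grasp_force: 30.0
time_s: 14.93
position: [0.5924, 0.0325, 0.2949]
tcp_rot: [[-0.999, -0.049, 0.013], [-0.049, 0.999, -0.002], [-0.013, -0.002, -1.0]]
force: [1.1, -0.2, -1.6]
opening: 0.592
grasp_force: 30.0
```

```bash
python3 -m handwheel '[[0,0,-0.02,0,0,0],[0,0,-0.05,0,0,0],[0,0,-0.075,0,0,0],[0,0,-0.09,0,0,0],[0,0,-0.1,0,0,0],[0,0,-0.106,0,0,0],[0,0,-0.11,0,0,0],[0,0,-0.112,0,0,0]]' -1; python3 -m handwheel '[[0,0,0,0,0,0],[0,0,-0.001,0,0,0],[0,0,-0.002,0,0,0],[0,0,-0.002,0,0,0],[0,0,-0.002,0,0,0],[0,0,-0.002,0,0,0],[0,0,-0.002,0,0,0],[0,0,-0.002,0,0,0]]' -1
```

```text
time_s: 15.6
position: [0.588, 0.0353, 0.1786]
tcp_rot: [[-0.999, -0.053, 0.001], [-0.053, 0.999, -0.0], [-0.001, -0.0, -1.0]]
force: [0.1, 0.8, -2.2]
opening: 0.597
grasp_force: 30.0
time_s: 16.27
position: [0.5886, 0.0353, 0.1779]
tcp_rot: [[-0.999, -0.053, 0.003], [-0.053, 0.999, -0.0], [-0.003, -0.0, -1.0]]
force: [-0.6, 1.0, 5.5]
opening: 0.601
grasp_force: 30.0
```

```bash
python3 -m handwheel '[[0,0,0,0,0,0],[0,0,0,0,0,0],[0,0,0,0,0,0],[0,0,0,0,0,0],[0,0,0.02,0,0,0],[0,0,0.06,0,0,0],[0,0,0.1,0,0,0],[0,0,0.13,0,0,0]]' 0.5
python3 -m handwheel '[[-0.01,-0.015,0,0,0,0],[-0.181,-0.247,0,0,0,0],[-0.181,-0.247,0,0,0,0],[-0.181,-0.247,0,0,0,0],[-0.181,-0.247,0,0,0,0],[-0.181,-0.247,0,0,0,0],[-0.181,-0.247,0,0,0,0],[-0.181,-0.247,0,0,0,0]]' 1
python3 -m handwheel '[[0,0,-0.03,0,0,0],[0,0,-0.06,0,0,0],[0,0,-0.09,0,0,0],[0,0,-0.1,0,0,0],[0,0,-0.1,0,0,0],[0,0,-0.1,0,0,0],[0,0,-0.1,0,0,0],[0,0,-0.1,0,0,0]]' 1
cat > look.py <<'E'
from h import *
import sys
s=bot.read_state();print(s["position"])
for n in sys.argv[1:]:
    im,d,K,M=cap(n);P=cloud(d,K,M);cv2.imwrite(f"pics/{n}_{s['time_s']:.1f}.png",im)
    amber=im[...,0].astype(int)<im[...,2]-25
    white=(im.min(-1)>70)&(np.ptp(im.astype(int),axis=-1)<40)
    for nm,zt,c,lo in(("jar",.055,amber,.013),("jar",.177,amber,.013),("lid",.033,white,.006),("lid",.204,white,.010)):
        m=(d>0)&(P[...,2]>zt-lo)&(P[...,2]<zt+.006)&(P[...,0]>.2)&(P[...,0]<.70)&(abs(P[...,1])<.46)&c
        if zt==.204: m&=(P[...,1]>-.14)&(P[...,1]<.125)
        k,lab,st,cen=cv2.connectedComponentsWithStats(m.astype(np.uint8),connectivity=8)
        for i in range(1,k):
            if st[i,4]>15:
                q=P[lab==i]
                if q[:,:2].ptp(0).max()<.06 if hasattr(q,'ptp') else np.ptp(q[:,:2],0).max()<.065: print(n,nm,zt,st[i,4],cen[i].round(),((q.min(0)+q.max(0))/2).round(3),np.ptp(q,0).round(3))
E
python3 look.py wrist top
```

```text
time_s: 16.93
position: [0.5882, 0.0352, 0.3091]
tcp_rot: [[-0.999, -0.053, 0.002], [-0.053, 0.999, -0.0], [-0.002, -0.0, -1.0]]
force: [1.2, 0.0, 0.1]
opening: 0.748
grasp_force: 0.0
time_s: 17.6
position: [0.405, -0.213, 0.3064]
tcp_rot: [[-0.999, -0.053, -0.0], [-0.053, 0.999, -0.0], [0.0, -0.0, -1.0]]
force: [0.5, 0.7, -0.2]
opening: 0.998
grasp_force: 0.0
time_s: 18.27
position: [0.4075, -0.2122, 0.2077]
tcp_rot: [[-0.999, -0.054, 0.002], [-0.054, 0.999, -0.002], [-0.002, -0.002, -1.0]]
force: [-0.4, 0.2, 0.2]
opening: 0.996
grasp_force: 0.0
[ 0.40753398 -0.21222754  0.20769441]
wrist jar 0.055 818 [255. 179.] [ 0.406 -0.215  0.049] [0.052 0.051 0.015]
wrist lid 0.033 228 [147. 173.] [ 0.413 -0.331  0.031] [0.017 0.017 0.008]
top jar 0.177 88 [243. 173.] [ 0.635 -0.006  0.173] [0.05  0.048 0.018]
top jar 0.177 89 [228. 187.] [0.588 0.036 0.172] [0.051 0.05  0.017]
top lid 0.033 24 [367. 229.] [ 0.513 -0.41   0.033] [0.017 0.018 0.011]
top lid 0.033 24 [174. 242.] [0.432 0.2   0.032] [0.013 0.017 0.01 ]
```

```bash
python3 -m handwheel '[[0,0,-0.035,0,0,0],[0,0,-0.07,0,0,0],[0,0,-0.1,0,0,0],[0,-0.001,-0.125,0,0,0],[0,-0.001,-0.143,0,0,0],[0,-0.001,-0.152,0,0,0],[0,-0.001,-0.152,0,0,0],[0,-0.001,-0.152,0,0,0]]' 1
python3 -m handwheel '[[0,0,0,0,0,0],[0,0,0,0,0,0],[0,0,0,0,0,0],[0,0,0,0,0,0],[0,0,0,0,0,0],[0,0,0,0,0,0],[0,0,0,0,0,0],[0,0,0,0,0,0]]' -1
python3 -m handwheel '[[0,0,0.03,0,0,0],[0,0,0.07,0,0,0],[0,0,0.11,0,0,0],[0,0,0.15,0,0,0],[0,0.02,0.18,0,0,0],[0.02,0.04,0.21,0,0,0],[0.03,0.06,0.24,0,0,0],[0.04,0.08,0.265,0,0,0]]' -1
python3 -m handwheel '[[0.02,0.01,0,0,0,0],[0.055,0.025,0,0,0,0],[0.09,0.045,0,0,0,0],[0.12,0.06,0,0,0,0],[0.146,0.073,0,0,0,0],[0.146,0.073,0,0,0,0],[0.146,0.073,0,0,0,0],[0.146,0.073,-0.03,0,0,0]]' -1
```

```text
time_s: 19.03
position: [0.4071, -0.2129, 0.0549]
tcp_rot: [[-0.999, -0.053, 0.0], [-0.053, 0.999, -0.0], [-0.0, -0.0, -1.0]]
force: [0.7, 0.3, -0.1]
opening: 0.998
grasp_force: 0.0
time_s: 19.7
position: [0.4069, -0.2129, 0.0549]
tcp_rot: [[-0.999, -0.053, 0.001], [-0.053, 0.999, -0.001], [-0.001, -0.001, -1.0]]
force: [0.6, 0.5, 4.5]
opening: 0.596
grasp_force: 30.0
time_s: 20.37
position: [0.4469, -0.1317, 0.3215]
tcp_rot: [[-0.999, -0.053, 0.001], [-0.053, 0.999, -0.0], [-0.001, -0.001, -1.0]]
force: [0.7, -0.8, -0.9]
opening: 0.595
grasp_force: 30.0
time_s: 21.03
position: [0.5954, -0.0605, 0.2939]
tcp_rot: [[-0.998, -0.054, 0.01], [-0.054, 0.999, -0.004], [-0.01, -0.004, -1.0]]
force: [1.1, -0.1, -1.5]
opening: 0.599
grasp_force: 30.0
```

```bash
python3 -m handwheel '[[0,0,-0.02,0,0,0],[0,0,-0.05,0,0,0],[0,0,-0.075,0,0,0],[0,0,-0.09,0,0,0],[0,0,-0.1,0,0,0],[0,0,-0.106,0,0,0],[0,0,-0.11,0,0,0],[0,0,-0.112,0,0,0]]' -1; python3 -m handwheel '[[0,0,0,0,0,0],[0,0,-0.001,0,0,0],[0,0,-0.002,0,0,0],[0,0,-0.002,0,0,0],[0,0,-0.002,0,0,0],[0,0,-0.002,0,0,0],[0,0,-0.002,0,0,0],[0,0,-0.002,0,0,0]]' -1
```

```text
time_s: 21.7
position: [0.5927, -0.0601, 0.1778]
tcp_rot: [[-0.999, -0.053, 0.001], [-0.053, 0.999, -0.0], [-0.001, -0.0, -1.0]]
force: [0.1, 0.5, -1.1]
opening: 0.594
grasp_force: 30.0
time_s: 22.37
position: [0.5934, -0.0599, 0.1768]
tcp_rot: [[-0.999, -0.053, 0.002], [-0.053, 0.999, -0.001], [-0.002, -0.001, -1.0]]
force: [-0.8, 0.7, 6.8]
opening: 0.594
grasp_force: 30.0
```

```bash
python3 -m handwheel '[[0,0,0,0,0,0],[0,0,0,0,0,0],[0,0,0,0,0,0],[0,0,0,0,0,0],[0,0,0.02,0,0,0],[0,0,0.06,0,0,0],[0,0,0.1,0,0,0],[0,0,0.13,0,0,0]]' 0.5
python3 -m handwheel '[[-0.01,-0.015,0,0,0,0],[-0.179,-0.27,0,0,0,0],[-0.179,-0.27,0,0,0,0],[-0.179,-0.27,0,0,0,0],[-0.179,-0.27,0,0,0,0],[-0.179,-0.27,0,0,0,0],[-0.179,-0.27,0,0,0,0],[-0.179,-0.27,0,0,0,0]]' 0
python3 -m handwheel '[[0,0,-0.03,0,0,0],[0,0,-0.06,0,0,0],[0,0,-0.09,0,0,0],[0,0,-0.12,0,0,0],[0,0,-0.14,0,0,0],[0,0,-0.14,0,0,0],[0,0,-0.14,0,0,0],[0,0,-0.14,0,0,0]]' 0
python3 look.py wrist top
```

```text
time_s: 23.03
position: [0.5933, -0.0598, 0.3081]
tcp_rot: [[-0.999, -0.053, 0.002], [-0.053, 0.999, -0.001], [-0.002, -0.001, -1.0]]
force: [1.2, 0.0, -0.4]
opening: 0.754
grasp_force: 0.0
time_s: 23.7
position: [0.4201, -0.319, 0.3054]
tcp_rot: [[-0.999, -0.053, -0.0], [-0.053, 0.999, 0.0], [0.0, 0.0, -1.0]]
force: [0.2, -0.7, 0.5]
opening: 0.503
grasp_force: 0.0
time_s: 24.37
position: [0.4222, -0.3185, 0.1665]
tcp_rot: [[-0.999, -0.053, 0.001], [-0.053, 0.999, -0.001], [-0.001, -0.001, -1.0]]
force: [0.1, -0.2, -0.2]
opening: 0.502
grasp_force: 0.0
[ 0.42221489 -0.31846777  0.16647531]
wrist jar 0.177 200 [196. 252.] [ 0.414 -0.349  0.174] [0.002 0.008 0.019]
wrist jar 0.177 200 [318. 252.] [ 0.411 -0.289  0.174] [0.003 0.008 0.019]
wrist lid 0.033 188 [146. 126.] [ 0.372 -0.421  0.033] [0.014 0.014 0.004]
wrist lid 0.033 277 [244. 176.] [ 0.413 -0.331  0.031] [0.018 0.017 0.008]
top jar 0.177 92 [243. 173.] [ 0.635 -0.006  0.173] [0.051 0.048 0.017]
top jar 0.177 91 [228. 187.] [0.589 0.036 0.174] [0.052 0.05  0.018]
top jar 0.177 87 [260. 188.] [ 0.592 -0.059  0.173] [0.051 0.048 0.019]
top lid 0.033 17 [148. 172.] [0.653 0.308 0.032] [0.036 0.045 0.01 ]
top lid 0.033 23 [174. 242.] [0.433 0.2   0.033] [0.016 0.015 0.011]
```

```bash
ls pics; python3 - <<'E'
import cv2,glob
f=sorted(glob.glob("pics/wrist_24*.png"))[-1];im=cv2.imread(f);cv2.imwrite("pics/c1.png",cv2.resize(im[60:260,90:360],None,fx=2.5,fy=2.5))
E
```

```text
scene0.png
t2.png
top0.png
top_18.3.png
top_24.4.png
w1.png
w2.png
wrist_18.3.png
wrist_24.4.png
```

View pics/c1.png

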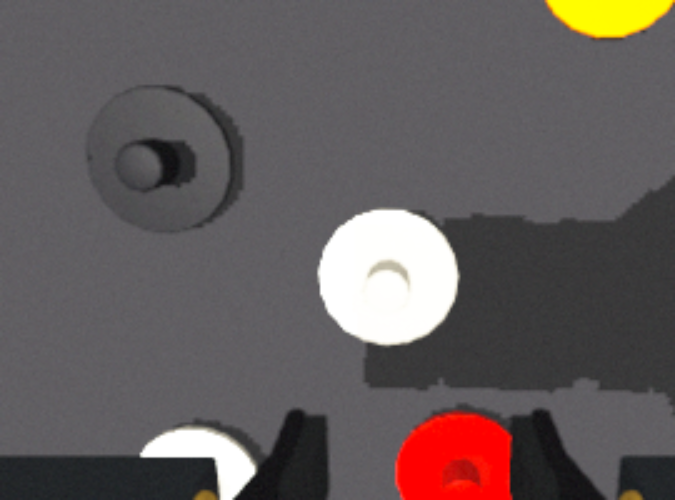

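The crop confirms it. The white lid at crop (388,280) is the one to take; black (140,165), red (455,470) and orange (610,0) are decoys, and the other white lid is at (200,460).

```bash
python3 -m handwheel '[[-0.008,-0.012,-0.03,0,0,0],[-0.008,-0.012,-0.06,0,0,0],[-0.008,-0.012,-0.09,0,0,0],[-0.008,-0.012,-0.11,0,0,0],[-0.008,-0.012,-0.122,0,0,0],[-0.008,-0.012,-0.127,0,0,0],[-0.008,-0.012,-0.127,0,0,0],[-0.008,-0.012,-0.127,0,0,0]]' 0
python3 -m handwheel '[[0,0,0,0,0,0],[0,0,0,0,0,0],[0,0,0,0,0,0],[0,0,0,0,0,0],[0,0,0,0,0,0],[0,0,0,0,0,0],[0,0,0,0,0,0],[0,0,0,0,0,0]]' -1
```

```text
time_s: 25.13
position: [0.4143, -0.3306, 0.0396]
tcp_rot: [[-0.999, -0.053, 0.001], [-0.053, 0.999, -0.002], [-0.001, -0.002, -1.0]]
force: [0.3, 0.6, 0.7]
opening: 0.498
grasp_force: 0.0
time_s: 25.8
position: [0.4138, -0.33, 0.039]
tcp_rot: [[-0.999, -0.053, 0.0], [-0.053, 0.999, -0.001], [-0.0, -0.001, -1.0]]
force: [-0.4, 0.8, 5.0]
opening: 0.198
grasp_force: 30.0
```

```bash
python3 -m handwheel '[[0,0,0.03,0,0,0],[0,0,0.07,0,0,0],[0,0,0.11,0,0,0],[0,0,0.15,0,0,0],[0.015,0.02,0.18,0,0,0],[0.03,0.045,0.21,0,0,0],[0.045,0.07,0.24,0,0,0],[0.06,0.09,0.265,0,0,0]]' -1
python3 -m handwheel '[[0.02,0.03,0,0,0,0],[0.04,0.06,0,0,0,0],[0.063,0.09,0,0,0,0],[0.085,0.12,0,0,0,0],[0.107,0.155,0,0,0,0],[0.13,0.19,0,0,0,0],[0.15,0.215,0,0,0,0],[0.162,0.234,0,0,0,0]]' -1
python3 -m handwheel '[[0,0,0,0,0,0],[0,0,-0.03,0,0,0],[0,0,-0.05,0,0,0],[0,0,-0.065,0,0,0],[0,0,-0.075,0,0,0],[0,0,-0.075,0,0,0],[0,0,-0.075,0,0,0],[0,0,-0.075,0,0,0]]' -1
```

```text
time_s: 26.47
position: [0.4736, -0.2381, 0.3054]
tcp_rot: [[-0.999, -0.053, 0.0], [-0.053, 0.999, 0.0], [-0.0, 0.0, -1.0]]
force: [0.2, -0.8, -0.6]
opening: 0.201
grasp_force: 30.0
time_s: 27.13
position: [0.6368, -0.0028, 0.3026]
tcp_rot: [[-0.998, -0.056, -0.0], [-0.056, 0.998, 0.001], [0.0, 0.001, -1.0]]
force: [0.6, -0.8, -0.6]
opening: 0.198
grasp_force: 30.0
time_s: 27.8
position: [0.6362, -0.0063, 0.2295]
tcp_rot: [[-0.999, -0.053, 0.002], [-0.053, 0.999, -0.0], [-0.002, -0.001, -1.0]]
force: [-0.7, 0.1, 0.4]
opening: 0.199
grasp_force: 30.0
```

```bash
python3 -m handwheel '[[0,0,-0.004,0,0,0],[0,0,-0.008,0,0,0],[0,0,-0.012,0,0,0],[0,0,-0.015,0,0,0],[0,0,-0.017,0,0,0],[0,0,-0.018,0,0,0],[0,0,-0.019,0,0,0],[0,0,-0.019,0,0,0]]' -1; python3 -m handwheel '[[0,0,0,0,0,0],[0,0,-0.001,0,0,0],[0,0,-0.001,0,0,0],[0,0,-0.002,0,0,0],[0,0,-0.002,0,0,0],[0,0,-0.002,0,0,0],[0,0,-0.002,0,0,0],[0,0,-0.002,0,0,0]]' -1
```

```text
time_s: 28.47
position: [0.6355, -0.0058, 0.21]
tcp_rot: [[-0.999, -0.053, 0.0], [-0.053, 0.999, 0.0], [-0.0, 0.0, -1.0]]
force: [-1.5, -0.2, 2.0]
opening: 0.192
grasp_force: 30.0
time_s: 29.13
position: [0.6368, -0.0057, 0.2099]
tcp_rot: [[-0.999, -0.053, 0.004], [-0.053, 0.999, -0.0], [-0.004, -0.0, -1.0]]
force: [-1.9, 1.0, 9.4]
opening: 0.197
grasp_force: 30.0
```

```bash
python3 -m handwheel '[[0,0,0,0,0,0],[0,0,0,0,0,0],[0,0,0,0,0,0],[0,0,0,0,0,0],[0,0,0.02,0,0,0],[0,0,0.05,0,0,0],[0,0,0.08,0,0,0],[0,0,0.095,0,0,0]]' -0.1
python3 -m handwheel '[[-0.005,-0.015,0,0,0,0],[-0.07,-0.234,0,0,0,0],[-0.07,-0.234,0,0,0,0],[-0.07,-0.234,0,0,0,0],[-0.07,-0.234,0,0,0,0],[-0.07,-0.234,0,0,0,0],[-0.07,-0.234,0,0,0,0],[-0.07,-0.234,0,0,0,0]]' 0
python3 -m handwheel '[[-0.01,-0.03,0,0,0,0],[-0.05,-0.17,0,0,0,0],[-0.05,-0.17,0,0,0,0],[-0.05,-0.17,0,0,0,0],[-0.05,-0.17,-0.02,0,0,0],[-0.05,-0.17,-0.06,0,0,0],[-0.05,-0.17,-0.1,0,0,0],[-0.05,-0.17,-0.12,0,0,0]]' 0
python3 look.py wrist top
```

```text
time_s: 29.8
position: [0.637, -0.006, 0.3057]
tcp_rot: [[-0.999, -0.053, 0.005], [-0.053, 0.999, -0.001], [-0.005, -0.001, -1.0]]
force: [0.5, -0.1, 1.2]
opening: 0.449
grasp_force: 0.0
time_s: 30.47
position: [0.5641, -0.2449, 0.3018]
tcp_rot: [[-0.999, -0.047, -0.001], [-0.047, 0.999, -0.002], [0.001, -0.002, -1.0]]
force: [0.2, 0.1, -0.2]
opening: 0.503
grasp_force: 0.0
time_s: 31.13
position: [0.5136, -0.4075, 0.1773]
tcp_rot: [[-0.999, -0.052, -0.005], [-0.052, 0.999, 0.007], [0.005, 0.007, -1.0]]
force: [-0.0, 0.1, -1.2]
opening: 0.502
grasp_force: 0.0
[ 0.51363763 -0.40745553  0.17726697]
wrist jar 0.177 110 [202. 241.] [ 0.506 -0.437  0.174] [0.003 0.005 0.018]
wrist jar 0.177 115 [311. 241.] [ 0.503 -0.379  0.174] [0.002 0.005 0.019]
wrist lid 0.033 258 [248.  23.] [ 0.373 -0.422  0.033] [0.015 0.014 0.004]
wrist lid 0.033 251 [250. 182.] [ 0.512 -0.413  0.031] [0.017 0.017 0.008]
top jar 0.177 94 [228. 187.] [0.59  0.036 0.173] [0.05  0.05  0.017]
top jar 0.177 88 [260. 187.] [ 0.594 -0.059  0.173] [0.053 0.048 0.018]
top lid 0.033 26 [174. 242.] [0.433 0.199 0.033] [0.016 0.017 0.01 ]
top lid 0.204 32 [243. 170.] [ 0.635 -0.005  0.202] [0.016 0.015 0.014]
```

```bash
python3 -m handwheel '[[0,-0.002,-0.03,0,0,0],[0,-0.002,-0.06,0,0,0],[0,-0.002,-0.09,0,0,0],[0,-0.002,-0.11,0,0,0],[0,-0.002,-0.12,0,0,0],[0,-0.002,-0.12,0,0,0],[0,-0.002,-0.12,0,0,0],[0,-0.002,-0.12,0,0,0]]' 0
```

```text
time_s: 31.9
position: [0.517, -0.4129, 0.0648]
tcp_rot: [[-0.999, -0.054, 0.003], [-0.054, 0.999, -0.003], [-0.003, -0.003, -1.0]]
force: [0.0, 0.3, -0.5]
opening: 0.499
grasp_force: 0.0
```

Now at z≈0.065, so I go down 26 mm and shift −3 mm in x.

```bash
python3 -m handwheel '[[-0.002,0,-0.01,0,0,0],[-0.002,0,-0.02,0,0,0],[-0.002,0,-0.025,0,0,0],[-0.002,0,-0.026,0,0,0],[-0.002,0,-0.026,0,0,0],[-0.002,0,-0.026,0,0,0],[-0.002,0,-0.026,0,0,0],[-0.002,0,-0.026,0,0,0]]' 0
python3 -m handwheel '[[0,0,0,0,0,0],[0,0,0,0,0,0],[0,0,0,0,0,0],[0,0,0,0,0,0],[0,0,0,0,0,0],[0,0,0,0,0,0],[0,0,0,0,0,0],[0,0,0,0,0,0]]' -1
```

```text
time_s: 32.57
position: [0.5132, -0.4115, 0.0365]
tcp_rot: [[-0.999, -0.053, -0.001], [-0.053, 0.999, 0.001], [0.001, 0.001, -1.0]]
force: [-1.8, 1.2, 2.8]
opening: 0.496
grasp_force: 1.6
time_s: 33.23
position: [0.5138, -0.412, 0.0365]
tcp_rot: [[-0.999, -0.053, 0.0], [-0.053, 0.999, -0.0], [-0.0, -0.0, -1.0]]
force: [1.4, 0.2, 0.7]
opening: 0.195
grasp_force: 30.4
```

```bash
python3 -m handwheel '[[0,0,0.03,0,0,0],[0,0,0.07,0,0,0],[0,0,0.11,0,0,0],[0,0,0.15,0,0,0],[0.004,0.02,0.18,0,0,0],[0.008,0.045,0.21,0,0,0],[0.012,0.07,0.24,0,0,0],[0.015,0.1,0.27,0,0,0]]' -1
python3 -m handwheel '[[0.008,0.03,0,0,0,0],[0.016,0.065,0,0,0,0],[0.024,0.1,0,0,0,0],[0.032,0.14,0,0,0,0],[0.041,0.175,0,0,0,0],[0.05,0.21,0,0,0,0],[0.06,0.24,0,0,0,0],[0.064,0.253,0,0,0,0]]' -1
python3 -m handwheel '[[0,0,0,0,0,0],[0,0,-0.03,0,0,0],[0,0,-0.05,0,0,0],[0,0,-0.065,0,0,0],[0,0,-0.075,0,0,0],[0,0,-0.08,0,0,0],[0,0,-0.08,0,0,0],[0,0,-0.08,0,0,0]]' -1
```

```text
time_s: 33.9
position: [0.5282, -0.312, 0.3071]
tcp_rot: [[-0.999, -0.052, -0.0], [-0.052, 0.999, -0.0], [0.0, -0.0, -1.0]]
force: [0.9, -0.5, -1.1]
opening: 0.199
grasp_force: 30.3
time_s: 34.57
position: [0.5926, -0.0553, 0.3056]
tcp_rot: [[-0.998, -0.057, -0.001], [-0.057, 0.998, 0.002], [0.0, 0.002, -1.0]]
force: [0.1, 0.1, 0.0]
opening: 0.194
grasp_force: 30.3
time_s: 35.23
position: [0.5929, -0.0602, 0.2263]
tcp_rot: [[-0.999, -0.052, 0.001], [-0.052, 0.999, -0.0], [-0.001, -0.0, -1.0]]
force: [-0.2, -1.3, -0.8]
opening: 0.195
grasp_force: 30.3
```

```bash
python3 -m handwheel '[[0,0,-0.004,0,0,0],[0,0,-0.008,0,0,0],[0,0,-0.012,0,0,0],[0,0,-0.015,0,0,0],[0,0,-0.017,0,0,0],[0,0,-0.018,0,0,0],[0,0,-0.0185,0,0,0],[0,0,-0.0185,0,0,0]]' -1; python3 -m handwheel '[[0,0,0,0,0,0],[0,0,-0.001,0,0,0],[0,0,-0.001,0,0,0],[0,0,-0.002,0,0,0],[0,0,-0.002,0,0,0],[0,0,-0.002,0,0,0],[0,0,-0.002,0,0,0],[0,0,-0.002,0,0,0]]' -1
```

```text
time_s: 35.9
position: [0.593, -0.0594, 0.2076]
tcp_rot: [[-0.999, -0.053, 0.001], [-0.053, 0.999, -0.0], [-0.001, -0.0, -1.0]]
force: [0.9, -0.1, -0.8]
opening: 0.196
grasp_force: 30.6
time_s: 36.57
position: [0.593, -0.0594, 0.2073]
tcp_rot: [[-0.999, -0.053, 0.002], [-0.053, 0.999, -0.0], [-0.002, -0.001, -1.0]]
force: [-1.4, 1.5, 10.3]
opening: 0.198
grasp_force: 32.5
```

```bash
python3 -m handwheel '[[0,0,0.001,0,0,0],[0,0,0.001,0,0,0],[0,0,0.001,0,0,0],[0,0,0.001,0,0,0],[0,0,0.02,0,0,0],[0,0,0.05,0,0,0],[0,0,0.08,0,0,0],[0,0,0.1,0,0,0]]' -0.1
python3 -m handwheel '[[-0.01,0.015,0,0,0,0],[-0.16,0.259,0,0,0,0],[-0.16,0.259,0,0,0,0],[-0.16,0.259,0,0,0,0],[-0.16,0.259,0,0,0,0],[-0.16,0.259,0,0,0,0],[-0.16,0.259,0,0,0,0],[-0.16,0.259,0,0,0,0]]' 0
python3 -m handwheel '[[0,0,-0.03,0,0,0],[0,0,-0.06,0,0,0],[0,0,-0.09,0,0,0],[0,0,-0.12,0,0,0],[0,0,-0.12,0,0,0],[0,0,-0.12,0,0,0],[0,0,-0.12,0,0,0],[0,0,-0.12,0,0,0]]' 0
python3 look.py wrist top
```

```text
time_s: 37.23
position: [0.5927, -0.0596, 0.3073]
tcp_rot: [[-0.999, -0.053, 0.001], [-0.053, 0.999, -0.001], [-0.001, -0.001, -1.0]]
force: [0.6, -0.3, -0.1]
opening: 0.447
grasp_force: 0.0
time_s: 37.9
position: [0.43, 0.2011, 0.3049]
tcp_rot: [[-0.999, -0.053, -0.002], [-0.053, 0.999, -0.0], [0.002, -0.0, -1.0]]
force: [0.3, -0.2, -0.7]
opening: 0.497
grasp_force: 0.0
time_s: 38.57
position: [0.4338, 0.1997, 0.1871]
tcp_rot: [[-0.999, -0.053, 0.003], [-0.053, 0.999, 0.001], [-0.003, 0.0, -1.0]]
force: [0.8, 0.8, 0.1]
opening: 0.498
grasp_force: 0.0
[0.43378286 0.19974174 0.18705191]
wrist jar 0.177 57 [207. 232.] [0.426 0.171 0.173] [0.002 0.003 0.017]
wrist jar 0.177 58 [308. 232.] [0.422 0.227 0.174] [0.002 0.004 0.018]
wrist lid 0.033 240 [256. 177.] [0.432 0.199 0.031] [0.017 0.017 0.007]
top jar 0.177 95 [228. 186.] [0.59  0.036 0.174] [0.05  0.05  0.018]
top lid 0.033 17 [151. 170.] [0.66  0.301 0.033] [0.025 0.031 0.012]
top lid 0.204 34 [242. 169.] [ 0.637 -0.005  0.201] [0.017 0.015 0.014]
top lid 0.204 32 [260. 185.] [ 0.591 -0.058  0.202] [0.015 0.017 0.015]
```

```bash
python3 -m handwheel '[[0,0,-0.03,0,0,0],[0,0,-0.06,0,0,0],[0,0,-0.09,0,0,0],[0,0,-0.12,0,0,0],[0,0,-0.138,0,0,0],[0,0,-0.147,0,0,0],[0,0,-0.147,0,0,0],[0,0,-0.147,0,0,0]]' 0
python3 -m handwheel '[[0,0,0,0,0,0],[0,0,0,0,0,0],[0,0,0,0,0,0],[0,0,0,0,0,0],[0,0,0,0,0,0],[0,0,0,0,0,0],[0,0,0,0,0,0],[0,0,0,0,0,0]]' -1
python3 -m handwheel '[[0,0,0.03,0,0,0],[0,0,0.07,0,0,0],[0,0,0.11,0,0,0],[0,0,0.15,0,0,0],[0.01,-0.01,0.19,0,0,0],[0.02,-0.02,0.22,0,0,0],[0.035,-0.035,0.25,0,0,0],[0.045,-0.05,0.267,0,0,0]]' -1
python3 -m handwheel '[[0.02,-0.02,0,0,0,0],[0.04,-0.04,0,0,0,0],[0.065,-0.065,0,0,0,0],[0.09,-0.09,0,0,0,0],[0.111,-0.115,0,0,0,0],[0.111,-0.115,0,0,0,0],[0.111,-0.115,-0.02,0,0,0],[0.111,-0.115,-0.04,0,0,0]]' -1
```

```text
time_s: 39.33
position: [0.4333, 0.1997, 0.0391]
tcp_rot: [[-0.999, -0.053, 0.001], [-0.053, 0.999, 0.0], [-0.001, 0.0, -1.0]]
force: [0.0, 0.9, 0.1]
opening: 0.5
grasp_force: 0.0
time_s: 40.0
position: [0.4328, 0.1997, 0.039]
tcp_rot: [[-0.999, -0.053, 0.001], [-0.053, 0.999, 0.0], [-0.001, 0.0, -1.0]]
force: [0.1, 0.4, 5.5]
opening: 0.195
grasp_force: 30.0
time_s: 40.67
position: [0.4795, 0.1493, 0.3093]
tcp_rot: [[-0.999, -0.054, 0.007], [-0.054, 0.999, 0.0], [-0.007, 0.0, -1.0]]
force: [1.3, -0.2, -0.6]
opening: 0.199
grasp_force: 30.0
time_s: 41.33
position: [0.5891, 0.0339, 0.2655]
tcp_rot: [[-0.999, -0.052, 0.002], [-0.052, 0.999, -0.0], [-0.002, -0.0, -1.0]]
force: [0.2, -1.5, -2.2]
opening: 0.192
grasp_force: 30.0
```

Seating height is TCP 0.210; current command is about 0.266.

```bash
python3 -m handwheel '[[0,0.001,-0.02,0,0,0],[0,0.001,-0.03,0,0,0],[0,0.001,-0.038,0,0,0],[0,0.001,-0.044,0,0,0],[0,0.001,-0.049,0,0,0],[0,0.001,-0.053,0,0,0],[0,0.001,-0.056,0,0,0],[0,0.001,-0.056,0,0,0]]' -1; python3 -m handwheel '[[0,0,0,0,0,0],[0,0,-0.001,0,0,0],[0,0,-0.001,0,0,0],[0,0,-0.002,0,0,0],[0,0,-0.002,0,0,0],[0,0,-0.002,0,0,0],[0,0,-0.002,0,0,0],[0,0,-0.002,0,0,0]]' -1
```

```text
time_s: 42.0
position: [0.5891, 0.0356, 0.2101]
tcp_rot: [[-0.999, -0.053, 0.002], [-0.053, 0.999, -0.0], [-0.002, -0.0, -1.0]]
force: [0.8, -0.7, -0.7]
opening: 0.195
grasp_force: 30.0
time_s: 42.67
position: [0.5896, 0.0356, 0.2099]
tcp_rot: [[-0.999, -0.053, 0.004], [-0.053, 0.999, -0.0], [-0.004, -0.0, -1.0]]
force: [-1.8, 1.1, 9.7]
opening: 0.197
grasp_force: 30.0
```

```bash
python3 -m handwheel '[[0,0,0.001,0,0,0],[0,0,0.001,0,0,0],[0,0,0.001,0,0,0],[0,0,0.001,0,0,0],[0,0,0.02,0,0,0],[0,0,0.05,0,0,0],[0,0,0.08,0,0,0],[0,0,0.1,0,0,0]]' -0.1
python3 -m handwheel '[[-0.02,-0.012,0,0,0,0],[-0.06,-0.04,0,0.0035,-0.065,0],[-0.0965,-0.059,0,0.007,-0.13,0],[-0.0965,-0.059,0,0.01,-0.19,0],[-0.0965,-0.059,0,0.0135,-0.25,0],[-0.0965,-0.059,0,0.0165,-0.31,0],[-0.0965,-0.059,0,0.0195,-0.37,0],[-0.0965,-0.059,0,0.0208,-0.392,0]]' -1
python3 look.py top
python3 - <<'E'
from h import *
print(np.array(bot.read_state()["tcp_rot"]).round(3).tolist())
im,d,K,M=cap("scene")
a=cv2.resize(im[90:250,130:400],(540,320));im2,*_=cap("wrist");cv2.imwrite("pics/chk.png",np.vstack([a,cv2.resize(im2[:280],(540,275))]))
E
```

```text
time_s: 43.33
position: [0.5892, 0.0355, 0.3096]
tcp_rot: [[-0.999, -0.053, 0.002], [-0.053, 0.999, -0.0], [-0.002, -0.0, -1.0]]
force: [0.7, -0.5, 0.1]
opening: 0.454
grasp_force: 0.0
time_s: 44.0
position: [0.496, -0.0161, 0.3211]
tcp_rot: [[-0.747, -0.045, 0.663], [-0.033, 0.999, 0.031], [-0.664, 0.001, -0.748]]
force: [0.9, 0.9, 0.7]
opening: 0.015
grasp_force: 0.0
[ 0.49598596 -0.01605166  0.32105847]
top lid 0.204 32 [242. 168.] [ 0.639 -0.005  0.203] [0.016 0.015 0.011]
top lid 0.204 32 [227. 185.] [0.588 0.037 0.202] [0.015 0.017 0.012]
top lid 0.204 33 [260. 185.] [ 0.592 -0.058  0.203] [0.018 0.017 0.012]
[[-0.744, -0.044, 0.666], [-0.031, 0.999, 0.032], [-0.667, 0.003, -0.745]]
```

View pics/chk.png

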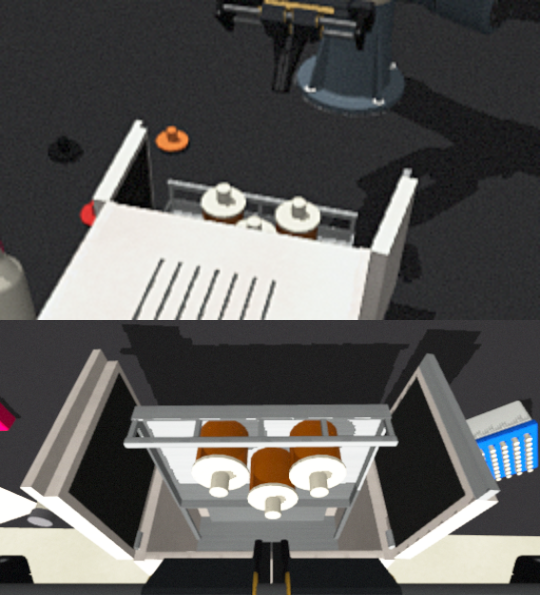

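The scene and wrist views show all three lids level and seated, with the jars upright on the shelf. Next I lower the tilted tool in front of the rail.

```bash
python3 -m handwheel '[[0,0,-0.01,0,0,0],[0,0,-0.04,0,0,0],[0,0,-0.07,0,0,0],[0,0,-0.1,0,0,0],[0,0,-0.125,0,0,0],[0,0,-0.135,0,0,0],[0,0,-0.135,0,0,0],[0,0,-0.135,0,0,0]]' -1
```

```text
time_s: 44.82
position: [0.5248, 0.01, 0.2631]
tcp_rot: [[-0.784, -0.031, 0.62], [-0.03, 0.999, 0.012], [-0.62, -0.009, -0.784]]
force: [0.2, 0.7, -0.8]
opening: 0.005
grasp_force: 0.0
```

```bash
python3 -c "
from h import *
s=bot.read_state();print(s['position'],np.round(s['joint_positions'],1),np.round(s['qvel'],2),np.array(s['tcp_rot']).round(3).tolist(),s['force'])"
```

```text
[0.52483441 0.00999579 0.26312133] [ -17.4   14.1  122.    58.6   13.3 -163.5] [ 1.61  1.71 -0.54  1.79 -2.07 -0.38] [[-0.784, -0.031, 0.62], [-0.03, 0.999, 0.012], [-0.62, -0.009, -0.784]] [ 0.24997331  0.67766797 -0.80817692]
```

```bash
python3 -m handwheel '[[0,0,0.02,0,0,0],[0,0,0.04,-0.003,0.05,0],[0,0,0.05,-0.006,0.1,0],[-0.01,-0.01,0.05,-0.009,0.16,0],[-0.02,-0.02,0.05,-0.009,0.18,0],[-0.03,-0.03,0.05,-0.009,0.18,0],[-0.03,-0.033,0.05,-0.009,0.18,0],[-0.03,-0.033,0.05,-0.009,0.18,0]]' -1
python3 -c "
from h import *
s=bot.read_state();print(s['position'],np.round(s['joint_positions'],1),np.round(s['qvel'],2))"
```

```text
time_s: 45.48
position: [0.4946, -0.0238, 0.3137]
tcp_rot: [[-0.951, -0.033, 0.307], [-0.037, 0.999, -0.005], [-0.306, -0.016, -0.952]]
force: [-0.2, -1.0, -0.5]
opening: 0.005
grasp_force: 0.0
[ 0.49456531 -0.02382186  0.31369412] [ -18.9    9.   107.     7.4   47.2 -115.2] [ 0.75  0.39  2.43  0.81 -0.41  0.49]
```

```bash
python3 -m handwheel '[[0,0,-0.03,0,0,0],[0,0,-0.06,0,0,0],[0,0,-0.09,0,0,0],[0,0,-0.115,0,0,0],[0,0,-0.129,0,0,0],[0,0,-0.129,0,0,0],[0,0,-0.129,0,0,0],[0,0,-0.129,0,0,0]]' -1
python3 -m handwheel '[[0.01,0,0,0,0,0],[0.02,0.001,0,0,0,0],[0.028,0.001,0,0,0,0],[0.032,0.002,0,0,0,0],[0.035,0.002,0,0,0,0],[0.038,0.002,0,0,0,0],[0.042,0.002,0,0,0,0],[0.046,0.002,0,0,0,0]]' -1
python3 -c "
from h import *
s=bot.read_state();print(s['position'],np.round(s['joint_positions'],1),np.round(s['qvel'],2))"
```

```text
time_s: 46.15
position: [0.4944, -0.0232, 0.1848]
tcp_rot: [[-0.952, -0.034, 0.305], [-0.037, 0.999, -0.004], [-0.305, -0.016, -0.952]]
force: [-0.3, 0.3, -0.1]
opening: 0.002
grasp_force: 0.0
time_s: 46.82
position: [0.5393, -0.0209, 0.1838]
tcp_rot: [[-0.953, -0.035, 0.302], [-0.038, 0.999, -0.003], [-0.301, -0.014, -0.953]]
force: [-1.2, -0.6, 1.3]
opening: 0.005
grasp_force: 1.3
[ 0.53930104 -0.02087633  0.18378154] [ -16.6   24.6  110.4   10.1   28.5 -116.9] [ 1.67  2.85 -6.3  -2.26  3.54  4.  ]
```

```bash
python3 -m handwheel '[[0.006,0,0,0,0,0],[0.014,0.001,0,0,0,0],[0.023,0.001,0,0,0,0],[0.032,0.002,0,0,0,0],[0.041,0.002,0,0,0,0],[0.05,0.003,0,0,0,0],[0.058,0.003,0,0,0,0],[0.065,0.003,0,0,0,0]]' -1
python3 -m handwheel '[[0.006,0,0,0,0,0],[0.011,0.001,0,0,0,0],[0.015,0.001,0,0,0,0],[0.018,0.001,0,0,0,0],[0.02,0.001,0,0,0,0],[0.02,0.001,0,0,0,0],[0.01,0.001,0,0,0,0],[0,0,0,0,0,0]]' -1
python3 - <<'E'
from h import *
im,d,K,M=cap("top");P=cloud(d,K,M)
m=(d>0)&(P[...,2]>.16)&(P[...,2]<.176)&(P[...,0]>.54)&(P[...,0]<.69)&(abs(P[...,1]+.085)<.025);q=P[m];print(len(q),q.mean(0),np.polyfit(q[:,1],q[:,0],1))
s=bot.read_state();print(s['position'],np.round(s['joint_positions'],1))
E
```

```text
time_s: 47.48
position: [0.6061, -0.0179, 0.184]
tcp_rot: [[-0.952, -0.035, 0.304], [-0.037, 0.999, -0.004], [-0.304, -0.015, -0.953]]
force: [-2.9, 0.6, -0.5]
opening: 0.007
grasp_force: 1.3
time_s: 48.15
position: [0.6056, -0.0186, 0.1849]
tcp_rot: [[-0.951, -0.034, 0.307], [-0.038, 0.999, -0.005], [-0.307, -0.016, -0.952]]
force: [-0.1, 0.1, -0.5]
opening: 0.003
grasp_force: 0.0
46 [ 0.6524563  -0.08145747  0.16947464] [-0.01948395  0.65086919]
[ 0.60222764 -0.01811949  0.18407563] [ -14.3   28.4  101.7    7.5   32.9 -112.1]
```

```bash
python3 -m handwheel '[[0.008,0,0,0,0,0],[0.016,0.001,0,0,0,0],[0.024,0.001,0,0,0,0],[0.031,0.002,0,0,0,0],[0.037,0.002,0,0,0,0],[0.042,0.002,0,0,0,0],[0.046,0.002,0,0,0,0],[0.048,0.002,0,0,0,0]]' -1
python3 -m handwheel '[[-0.005,0,0,0,0,0],[-0.015,0,0,0,0,0],[-0.015,0,0,0.0015,-0.03,-0.005],[-0.015,0,0,0.003,-0.06,-0.01],[-0.015,0,-0.003,0.0045,-0.09,-0.01],[-0.015,0,-0.006,0.006,-0.12,-0.01],[-0.015,0,-0.008,0.008,-0.15,-0.01],[-0.015,0,-0.008,0.01,-0.175,-0.01]]' -1
python3 -c "
from h import *
s=bot.read_state();print(s['position'],np.round(s['joint_positions'],1),np.round(s['qvel'],2))"
```

```text
time_s: 48.87
position: [0.6538, -0.016, 0.184]
tcp_rot: [[-0.952, -0.035, 0.304], [-0.037, 0.999, -0.004], [-0.304, -0.015, -0.953]]
force: [-2.7, 1.3, 1.1]
opening: 0.008
grasp_force: 1.1
time_s: 49.53
position: [0.6414, -0.0124, 0.1813]
tcp_rot: [[-0.82, -0.014, 0.571], [-0.011, 1.0, 0.009], [-0.572, 0.001, -0.821]]
force: [0.9, 0.2, 0.3]
opening: 0.009
grasp_force: 0.0
[ 0.64137827 -0.01237364  0.18125979] [ -15.1   30.3  108.6   51.6   11.6 -154.1] [   0.41   -1.68    7.92  125.09  -19.74 -121.  ]
```

```bash
python3 -m handwheel '[[0,0,-0.001,0,0,0],[0.003,0,-0.002,0,0,0],[0.006,0,-0.002,0,0,0],[0.01,0,-0.002,0,0,0],[0.014,0,-0.002,0,0,0],[0.018,0,-0.002,0,0,0],[0.021,0,-0.002,0,0,0],[0.021,0,-0.002,0,0,0]]' -1
python3 -c "
from h import *
s=bot.read_state();print(s['position'],np.round(s['joint_positions'],1),np.round(s['qvel'],2))"
```

```text
time_s: 50.2
position: [0.6645, -0.012, 0.1803]
tcp_rot: [[-0.82, -0.016, 0.572], [-0.013, 1.0, 0.01], [-0.573, 0.001, -0.82]]
force: [0.3, 0.2, 0.4]
opening: 0.003
grasp_force: 0.3
[ 0.66452472 -0.01195222  0.18030053] [ -14.4   31.7  105.4   44.6   12.5 -146.5] [-0.14 -0.19  0.66  2.02 -0.78 -2.22]
```

```bash
python3 -m handwheel '[[0,0,0,0,0,0.009],[0.002,0,0,0,-0.009,0.018],[0.004,0,0,0.001,-0.018,0.018],[0.006,0,0,0.001,-0.026,0.018],[0.008,0,0,0.001,-0.026,0.018],[0.009,0,0,0.001,-0.026,0.018],[0.01,0,0,0.001,-0.026,0.018],[0.01,0,0,0.001,-0.026,0.018]]' -1
python3 - <<'E'
from h import *
s=bot.read_state();print(s['position'],np.round(s['joint_positions'],1),np.round(s['qvel'],2))
im,d,K,M=cap("wrist");cv2.imwrite("pics/w5.png",im)
E
```

```text
time_s: 50.87
position: [0.6767, -0.0109, 0.1838]
tcp_rot: [[-0.792, -0.051, 0.609], [-0.041, 0.999, 0.031], [-0.61, -0.0, -0.793]]
force: [-1.9, 0.3, 0.6]
opening: 0.005
grasp_force: 0.7
[ 0.67665545 -0.01094595  0.18379412] [ -14.9   32.2  105.3   59.8   12.5 -163.5] [-0.05 -0.06  0.11  0.32 -0.09 -0.12]
```

View pics/w5.png

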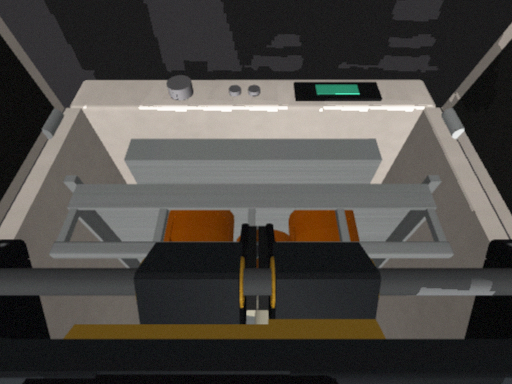

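The shelf is nearly home; the rail is at row ~250 and the jars are visible behind it. I'll measure the rail from the depth image.

```bash
cat > rail.py <<'E'
from h import *
im,d,K,M=cap("wrist");P=cloud(d,K,M)
O=np.array([.688,-.013]);ex=np.array([.9986,.053]);ey=np.array([-.053,.9986])
C=np.dstack([(P[...,:2]-O)@ex,(P[...,:2]-O)@ey,P[...,2]])
for y0 in(-.1,-.08,-.06,.06,.08,.1):
    m=(d>0)&(abs(C[...,2]-.165)<.0045)&(abs(C[...,0])<.06)&(abs(C[...,1]-y0)<.008);q=C[m]
    if len(q):print(y0,len(q),np.percentile(q[:,0],[5,50]).round(4))
m=(d>0)&(C[...,2]>.228)&(C[...,2]<.238)&(abs(C[...,0])<.03)&(abs(C[...,1])<.13);q=C[m]
if len(q):print("roof front",np.percentile(q[:,0],[5,50]).round(4))
E
python3 rail.py
```

```text
-0.1 352 [0.0116 0.0125]
-0.08 352 [0.0115 0.0126]
-0.06 118 [0.0119 0.0128]
0.06 32 [0.0119 0.013 ]
0.08 368 [0.0118 0.0129]
0.1 362 [0.0118 0.0129]
```

```bash
python3 -m handwheel '[[0,0,0,0,0.009,-0.009],[0.001,0,-0.001,0,0.009,-0.009],[0.002,0,-0.002,0,0.009,-0.009],[0.003,0,-0.003,0,0.009,-0.009],[0.004,0,-0.003,0,0.009,-0.009],[0.005,0,-0.003,0,0.009,-0.009],[0.005,0,-0.003,0,0.009,-0.009],[0.005,0,-0.003,0,0.009,-0.009]]' -1
python3 rail.py;python3 -c "
from h import *
s=bot.read_state();print(s['position'],s['force'],np.round(s['joint_positions'],1),np.round(s['qvel'],2))"
```

```text
time_s: 51.63
position: [0.6777, -0.0108, 0.18]
tcp_rot: [[-0.806, -0.033, 0.591], [-0.026, 0.999, 0.021], [-0.592, 0.001, -0.806]]
force: [-16.6, -2.4, 10.9]
opening: 0.005
grasp_force: 8.4
-0.1 359 [0.0122 0.0131]
-0.08 352 [0.0123 0.0132]
-0.06 40 [0.0123 0.0131]
0.06 4 [0.0129 0.013 ]
0.08 380 [0.0123 0.0133]
0.1 366 [0.0123 0.0134]
[ 0.67769079 -0.01074732  0.17997638] [-16.83723872  -3.4495309   10.43142014] [ -14.4   32.5  104.5   51.    12.4 -153.5] [-0.08  0.05  0.    0.16 -0.02 -0.03]
```

The shelf is home: a 17 N push moved the rail only 0.5 mm, and total travel measures 150 mm. Backing out and straightening the tool.

```bash
python3 -m handwheel '[[-0.02,-0.001,0,0,0,0],[-0.05,-0.002,0,0,0,0],[-0.08,-0.004,0,0,0.04,0],[-0.11,-0.006,0.02,-0.003,0.1,0],[-0.12,-0.006,0.05,-0.006,0.16,0],[-0.12,-0.006,0.09,-0.009,0.22,0],[-0.12,-0.006,0.12,-0.012,0.28,0],[-0.12,-0.006,0.14,-0.014,0.32,0]]' -1
python3 - <<'E'
from h import *
O=np.array([.688,-.013]);ex=np.array([.9986,.053]);ey=np.array([-.053,.9986])
s=bot.read_state();R=np.array(s["tcp_rot"]);print(s["position"],R.round(3).tolist(),np.round(s['joint_positions'],1))
T=np.c_[[-.9986,-.053,0],[-.053,.9986,0],[0,0,-1.]]
from scipy.spatial.transform import Rotation as Q
print("rot share",(Q.from_matrix(T@R.T).as_rotvec()/2).round(3))
def path(side,r,ths,deltas):
    for t,dl in zip(ths,deltas):
        a=np.radians(t);u=np.array([-np.sin(a),-side*np.cos(a)]);n=np.array([-np.cos(a),side*np.sin(a)])
        c=np.array([0,side*.147])+r*u+(.02+dl)*n;w=O+c[0]*ex+c[1]*ey;print(side,t,c.round(3),w.round(3))
ths=[99,99,88,77,66,55,44,33,22,14,7,3,0];dl=[.045,.020,.018,.018,.017,.017,.016,.016,.014,.013,.012,.012,.010]
path(1,.11,ths,dl);path(-1,.10,[92]+[92]+ths[2:],dl)
E
```

```text
time_s: 52.35
position: [0.5675, -0.0116, 0.2857]
tcp_rot: [[-0.973, -0.053, 0.224], [-0.046, 0.998, 0.035], [-0.226, 0.024, -0.974]]
force: [0.9, 0.8, -1.2]
opening: 0.004
grasp_force: 0.0
[ 0.56752062 -0.01163193  0.2856657 ] [[-0.973, -0.053, 0.224], [-0.046, 0.998, 0.035], [-0.226, 0.024, -0.974]] [ -15.1   18.7   96.9    6.7   52.5 -111.6]
rot share [-0.018  0.113  0.001]
1 99 [-0.098  0.228] [0.578 0.21 ]
1 99 [-0.102  0.204] [0.575 0.185]
1 88 [-0.111  0.181] [0.567 0.162]
1 77 [-0.116  0.159] [0.564 0.14 ]
1 66 [-0.116  0.136] [0.565 0.117]
1 55 [-0.111  0.114] [0.571 0.095]
1 44 [-0.102  0.093] [0.581 0.074]
1 33 [-0.09   0.074] [0.594 0.056]
1 22 [-0.073  0.058] [0.612 0.041]
1 14 [-0.059  0.048] [0.627 0.032]
1 7 [-0.045  0.042] [0.641 0.026]
1 3 [-0.038  0.039] [0.648 0.024]
1 0 [-0.03   0.037] [0.656 0.022]
-1 92 [-0.098 -0.215] [ 0.602 -0.233]
-1 92 [-0.099 -0.19 ] [ 0.6   -0.208]
-1 88 [-0.101 -0.181] [ 0.596 -0.2  ]
-1 77 [-0.106 -0.162] [ 0.591 -0.18 ]
-1 66 [-0.106 -0.14 ] [ 0.589 -0.159]
-1 55 [-0.103 -0.12 ] [ 0.591 -0.138]
-1 44 [-0.095 -0.1  ] [ 0.598 -0.118]
-1 33 [-0.085 -0.083] [ 0.608 -0.1  ]
-1 22 [-0.069 -0.067] [ 0.623 -0.084]
-1 14 [-0.056 -0.058] [ 0.635 -0.074]
-1 7 [-0.044 -0.052] [ 0.647 -0.067]
-1 3 [-0.037 -0.049] [ 0.653 -0.064]
-1 0 [-0.03  -0.047] [ 0.661 -0.062]
```

```bash
python3 -m handwheel '[[0,0,0.03,-0.006,0.04,0],[0.01,0.03,0.03,-0.012,0.08,0],[0.01,0.07,0.03,-0.018,0.1,0],[0.01,0.11,0.03,-0.018,0.1,0],[0.01,0.15,0.03,-0.018,0.1,0],[0.01,0.19,0.03,-0.018,0.1,0],[0.01,0.227,0.03,-0.018,0.1,0],[0.01,0.227,0.03,-0.018,0.1,0]]' -1
python3 - <<'E'
from h import *
s=bot.read_state();R=np.array(s["tcp_rot"]);print(s["position"])
T=np.c_[[-.9986,-.053,0],[-.053,.9986,0],[0,0,-1.]]
from scipy.spatial.transform import Rotation as Q
print("rot share",(Q.from_matrix(T@R.T).as_rotvec()/2).round(3))
E
```

```text
time_s: 53.02
position: [0.578, 0.2231, 0.3141]
tcp_rot: [[-0.998, -0.06, 0.031], [-0.06, 0.998, 0.008], [-0.031, 0.006, -0.999]]
force: [-0.1, -1.2, -0.5]
opening: 0.004
grasp_force: 0.0
[0.57801778 0.22306088 0.31412889]
rot share [-0.004  0.016 -0.003]
```

```bash
python3 -m handwheel '[[0,0,-0.03,-0.002,0.008,0],[0,0,-0.06,-0.003,0.014,0],[0,0,-0.085,-0.003,0.014,0],[0,0,-0.094,-0.003,0.014,0],[0,0,-0.094,-0.003,0.014,0],[0,0,-0.094,-0.003,0.014,0],[0,0,-0.094,-0.003,0.014,0],[0,0,-0.094,-0.003,0.014,0]]' -1
```

```text
time_s: 53.68
position: [0.5798, 0.2155, 0.2221]
tcp_rot: [[-0.999, -0.05, 0.006], [-0.05, 0.999, -0.005], [-0.006, -0.005, -1.0]]
force: [-0.3, -0.4, 0.3]
opening: 0.003
grasp_force: 0.0
```

```bash
python3 -m handwheel '[[-0.003,-0.015,0,0,0,0],[-0.005,-0.03,0,0,0,0],[-0.009,-0.042,0,0,0,0],[-0.013,-0.0535,0,0,0,0],[-0.015,-0.0645,0,0,0,0],[-0.016,-0.0755,0,0,0,0],[-0.016,-0.087,0,0,0,0],[-0.015,-0.0985,0,0,0,0]]' -1
python3 -m handwheel '[[0.003,-0.011,0,0,0,0],[0.006,-0.022,0,0,0,0],[0.011,-0.033,0,0,0,0],[0.016,-0.043,0,0,0,0],[0.022,-0.052,0,0,0,0],[0.029,-0.061,0,0,0,0],[0.038,-0.069,0,0,0,0],[0.047,-0.076,0,0,0,0]]' -1
```

```text
time_s: 54.35
position: [0.5632, 0.1158, 0.2201]
tcp_rot: [[-0.999, -0.05, 0.002], [-0.05, 0.999, -0.006], [-0.001, -0.006, -1.0]]
force: [0.3, 1.5, 0.6]
opening: 0.009
grasp_force: 0.7
time_s: 55.02
position: [0.6113, 0.0399, 0.2199]
tcp_rot: [[-0.999, -0.05, 0.002], [-0.05, 0.999, -0.006], [-0.001, -0.006, -1.0]]
force: [-1.2, 0.9, -0.7]
opening: 0.003
grasp_force: 0.6
```

```bash
python3 -m handwheel '[[0.008,-0.004,0,0,0,0],[0.016,-0.008,0,0,0,0],[0.023,-0.011,0,0,0,0],[0.0295,-0.014,0,0,0,0],[0.034,-0.015,0,0,0,0],[0.038,-0.016,0,0,0,0],[0.041,-0.017,0,0,0,0],[0.043,-0.018,0,0,0,0]]' -1
python3 -m handwheel '[[0.001,0,0,0,0,0],[0.002,0,0,0,0,0],[0.003,0,0,0,0,0],[0.004,0,0,0,0,0],[0.005,0,0,0,0,0],[0.005,0,0,0,0,0],[0.005,0,0,0,0,0],[0.005,0,0,0,0,0]]' -1
```

```text
time_s: 55.68
position: [0.6531, 0.0233, 0.22]
tcp_rot: [[-0.999, -0.051, 0.0], [-0.051, 0.999, -0.006], [0.0, -0.006, -1.0]]
force: [-3.1, 1.7, 1.6]
opening: 0.002
grasp_force: 2.1
time_s: 56.35
position: [0.6532, 0.0232, 0.22]
tcp_rot: [[-0.999, -0.051, -0.01], [-0.051, 0.999, -0.006], [0.011, -0.006, -1.0]]
force: [-12.8, -0.5, 6.8]
opening: 0.006
grasp_force: 6.3
```

```bash
python3 -m handwheel '[[-0.02,0,0,0,0,0],[-0.05,0,0.01,0,0,0],[-0.05,0,0.05,0,0.004,0],[-0.05,-0.02,0.085,0,0.004,0],[-0.05,-0.06,0.09,0,0.004,0],[-0.05,-0.1,0.09,0,0.004,0],[-0.05,-0.14,0.09,0,0.004,0],[-0.05,-0.18,0.09,0,0.004,0]]' -1
python3 -m handwheel '[[0,-0.04,0,0,0,0],[0,-0.08,0,0,0,0],[0,-0.08,0,0,0,0],[0,-0.08,0,0,0,0],[0,-0.08,-0.03,0,0,0],[0,-0.08,-0.06,0,0,0],[0,-0.08,-0.09,0,0,0],[0,-0.08,-0.09,0,0,0]]' -1
python3 - <<'E'
from h import *
im,d,K,M=cap("top");P=cloud(d,K,M)
O=np.array([.688,-.013]);ex=np.array([.9986,.053]);ey=np.array([-.053,.9986])
C=np.dstack([(P[...,:2]-O)@ex,(P[...,:2]-O)@ey,P[...,2]])
for y0 in(.01,.04,.08,.12):
    m=(d>0)&(abs(C[...,2]-.238)<.01)&(C[...,0]<0.05)&(C[...,0]>-.1)&(abs(C[...,1]-y0)<.008);q=C[m]
    print(y0,len(q),q[:,0].min().round(4))
im2,*_=cap("scene");cv2.imwrite("pics/d1.png",np.vstack([cv2.resize(im[90:230,150:350],(600,420)),]))
print(bot.read_state()["position"])
E
```

```text
time_s: 57.02
position: [0.6089, -0.1589, 0.3112]
tcp_rot: [[-0.999, -0.051, -0.003], [-0.051, 0.999, -0.008], [0.003, -0.008, -1.0]]
force: [-0.1, -0.3, 0.1]
opening: 0.009
grasp_force: 0.0
time_s: 57.68
position: [0.6051, -0.2335, 0.2139]
tcp_rot: [[-0.999, -0.052, -0.017], [-0.052, 0.999, 0.001], [0.017, 0.001, -1.0]]
force: [-0.9, -0.1, -1.1]
opening: 0.0
grasp_force: 0.0
0.01 119 -0.0213
0.04 153 -0.0218
0.08 140 -0.0219
0.12 141 -0.0213
[ 0.60837947 -0.23563362  0.21964217]
```

View pics/d1.png

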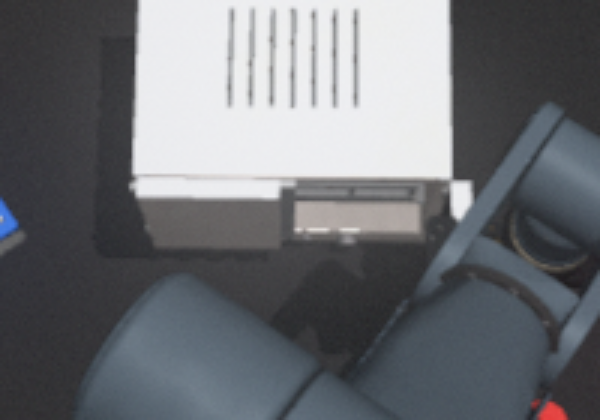

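The left leaf is fully shut (its outer face reads a uniform −21 mm) and the shelf is home. Now sweeping the right leaf.

```bash
python3 -m handwheel '[[-0.003,0.014,0,0,0,0],[-0.006,0.026,0,0,0,0],[-0.01,0.035,0,0,0,0],[-0.013,0.045,0,0,0,0],[-0.015,0.055,0,0,0,0],[-0.016,0.065,0,0,0,0],[-0.017,0.076,0,0,0,0],[-0.016,0.087,0,0,0,0]]' -1
python3 -m handwheel '[[0.001,0.01,0,0,0,0],[0.004,0.02,0,0,0,0],[0.008,0.03,0,0,0,0],[0.012,0.039,0,0,0,0],[0.018,0.048,0,0,0,0],[0.025,0.056,0,0,0,0],[0.033,0.064,0,0,0,0],[0.039,0.069,0,0,0,0]]' -1
python3 -m handwheel '[[0.006,0.005,0,0,0,0],[0.013,0.009,0,0,0,0],[0.019,0.0125,0,0,0,0],[0.025,0.015,0,0,0,0],[0.029,0.017,0,0,0,0],[0.033,0.018,0,0,0,0],[0.036,0.018,0,0,0,0],[0.038,0.018,0,0,0,0]]' -1
```

```text
time_s: 58.45
position: [0.592, -0.1492, 0.2202]
tcp_rot: [[-0.999, -0.05, -0.007], [-0.05, 0.999, -0.006], [0.007, -0.006, -1.0]]
force: [0.3, -2.2, 0.4]
opening: 0.005
grasp_force: 0.8
time_s: 59.12
position: [0.6325, -0.0798, 0.2199]
tcp_rot: [[-0.999, -0.051, -0.006], [-0.051, 0.999, -0.006], [0.006, -0.005, -1.0]]
force: [-1.1, -0.3, -0.0]
opening: 0.005
grasp_force: 0.5
time_s: 59.78
position: [0.6579, -0.065, 0.2198]
tcp_rot: [[-0.998, -0.051, -0.037], [-0.051, 0.999, -0.009], [0.037, -0.007, -0.999]]
force: [-31.8, -7.2, 17.9]
opening: -0.002
grasp_force: 16.2
```

```bash
python3 -m handwheel '[[-0.02,0,0,0,0,0],[-0.05,0,0,0,0,0],[-0.09,0,0.02,0,0,0],[-0.12,0,0.05,0,0,0],[-0.14,0,0.09,0,0,0],[-0.14,0,0.13,0,0,0],[-0.14,0,0.15,0,0,0],[-0.14,0,0.15,0,0,0]]' -1
python3 - <<'E'
from h import *
im,d,K,M=cap("top");P=cloud(d,K,M)
O=np.array([.688,-.013]);ex=np.array([.9986,.053]);ey=np.array([-.053,.9986])
C=np.dstack([(P[...,:2]-O)@ex,(P[...,:2]-O)@ey,P[...,2]])
for y0 in(-.12,-.09,-.06,-.03,-.01,.004,.03,.06,.09,.12):
    m=(d>0)&(abs(C[...,2]-.238)<.01)&(C[...,0]<0.05)&(C[...,0]>-.1)&(abs(C[...,1]-y0)<.005);q=C[m]
    print(y0,len(q),q[:,0].min().round(4) if len(q) else 0)
w,d,K,M=cap("wrist");P=cloud(d,K,M)
C=np.dstack([(P[...,:2]-O)@ex,(P[...,:2]-O)@ey,P[...,2]])
for y0 in(-.13,-.08,-.03,.003,.03,.07,.12):
    m=(d>0)&(C[...,2]>.19)&(C[...,2]<.225)&(C[...,0]<0.05)&(C[...,0]>-.06)&(abs(C[...,1]-y0)<.005);q=C[m]
    print("w",y0,len(q),np.median(q[:,0]).round(4) if len(q) else 0)
cv2.imwrite("pics/fin.png",np.hstack([cv2.resize(im[80:320,60:420],(540,360)),cv2.resize(w,(260,195)).repeat(1,0) if 0 else np.vstack([cv2.resize(w,(260,195)),np.zeros((165,260,3),np.uint8)])]))
E
```

```text
time_s: 60.45
position: [0.5326, -0.064, 0.3773]
tcp_rot: [[-0.999, -0.05, 0.009], [-0.05, 0.999, -0.011], [-0.008, -0.011, -1.0]]
force: [0.2, -1.4, -0.3]
opening: 0.006
grasp_force: 0.0
-0.12 50 0.0054
-0.09 44 0.0158
-0.06 30 0.0274
-0.03 12 0.0378
-0.01 0 0
0.004 0 0
0.03 41 0.0057
0.06 90 -0.0222
0.09 93 -0.0214
0.12 82 -0.022
w -0.13 0 0
w -0.08 0 0
w -0.03 0 0
w 0.003 0 0
w 0.03 0 0
w 0.07 0 0
w 0.12 36 -0.0211
```

View pics/fin.png

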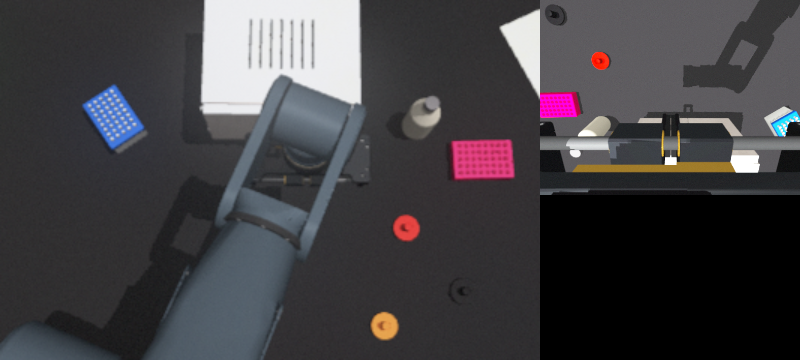

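The arm hides the right leaf in this view. The tip box, bottle and rack are undisturbed. I'll move the arm aside and check again.

```bash
python3 -m handwheel '[[-0.02,0.02,0,0,0,0],[-0.12,0.28,0,0,0,0],[-0.12,0.28,0,0,0,0],[-0.12,0.28,0,0,0,0],[-0.12,0.28,0,0,0,0],[-0.12,0.28,0,0,0,0],[-0.12,0.28,0,0,0,0],[-0.12,0.28,0,0,0,0]]' -1
python3 - <<'E'
from h import *
im,d,K,M=cap("top");P=cloud(d,K,M)
O=np.array([.688,-.013]);ex=np.array([.9986,.053]);ey=np.array([-.053,.9986])
C=np.dstack([(P[...,:2]-O)@ex,(P[...,:2]-O)@ey,P[...,2]])
for y0 in(-.12,-.09,-.06,-.03,-.01,.004,.03,.06,.09,.12):
    m=(d>0)&(abs(C[...,2]-.238)<.01)&(C[...,0]<0.05)&(C[...,0]>-.1)&(abs(C[...,1]-y0)<.005);q=C[m]
    print(y0,len(q),q[:,0].min().round(4) if len(q) else 0)
cv2.imwrite("pics/fin2.png",cv2.resize(im[110:210,170:330],(800,500)))
E
```

```text
time_s: 61.22
position: [0.407, 0.2195, 0.3682]
tcp_rot: [[-0.999, -0.052, -0.011], [-0.052, 0.999, -0.006], [0.011, -0.005, -1.0]]
force: [-0.3, 0.2, -0.2]
opening: 0.006
grasp_force: 0.0
-0.12 79 -0.0219
-0.09 99 -0.0217
-0.06 100 -0.0217
-0.03 76 -0.0222
-0.01 77 -0.023
0.004 75 -0.0212
0.03 83 -0.0216
0.06 88 -0.0211
0.09 92 -0.0219
0.12 83 -0.0215
```

View pics/fin2.png

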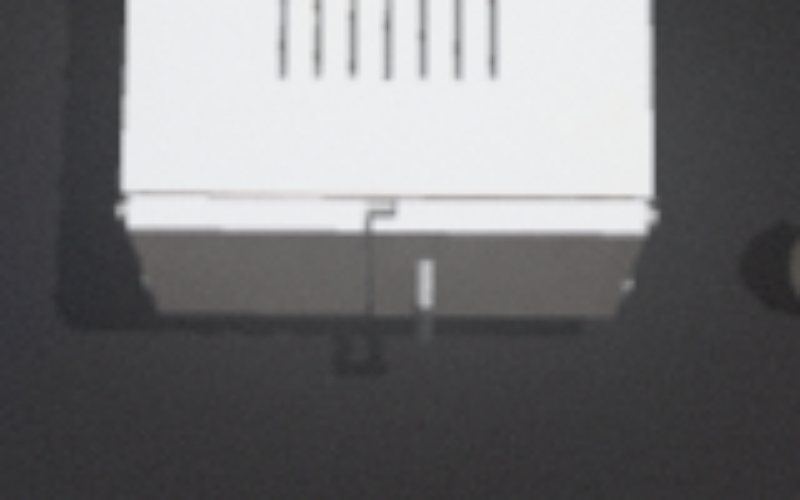

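Both leaves are flush across the front, and the right flange laps over the left tongue at the seam (370,215). I'm handing in the job.

```bash
python3 -c "
from rig import bot
print(bot.hand_in())"
```

```text
the job is handed in; nothing more can be done
None
```

I handed the job in at about 61 s: all three jars stand lidded on the shelf, the shelf is home, and the left leaf was shut first, with the right leaf lapped over it; the hand-in call gave no verdict.

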